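Check the tread of a wheelchair tyre with a sprung depth gauge

TASK

Pick up the tread depth gauge, hold it upright across the top of the wheelchair tyre with its probe in the groove, and press it down with a firm 15 to 25 N, so that the foot sits flat on both ribs, for about a second. Stand the gauge back on its wooden rest; its pin keeps the reading, so keep the probe from being pushed in any further than the groove does. Then slide the status marker: tread shallower than 7 mm, fully to the end with the square block; deeper, fully to the end with the round disc.

Things in the scene. Friction and masses are not known exactly. Their poses are not given: they have to be found in the camera images.
- gauge_grip (a point): Centre of the loose gauge's handle, where to grip: an aluminium block 20 mm (its x) by 30 mm (y) by 42 mm high on a steel foot 24 (x) by 60 (y) by 10 mm high. This point is 36 mm above the foot's underside, 16 mm below the handle's top. z up, y along the foot; half-turn symmetric; about 0.19 kg. A brass pin shows 2 mm above the handle's top.
- gauge_foot (a point): Centre of the underside of the gauge's foot, 36 mm below gauge_grip, same axes. A round-tipped steel probe, 4 mm thick, sticks out 15 mm below it. The foot must lie flat across the tyre, its y along the wheel's axle.
- gauge: The whole gauge; origin and axes as gauge_foot.
- probe (a joint): How far the probe is pushed into the gauge, m: 0 = sticking out 15 mm, 0.015 = tip level with the foot's underside. Sprung: 2 N to start it, 6 N fully in, plus 0.8 N while it lifts the pin; it springs back out when freed. With the foot flat on the tread, groove depth = 15 mm minus this.
- pin (a joint): How far the brass reading pin has risen, m. The probe lifts it by as much as it is pushed in, and friction keeps it at the highest value reached. Groove depth = 15 mm minus this lift: 8 mm of lift (10 mm of pin showing above the handle) is a 7 mm tread, less lift is deeper. Pressing the probe fully in outside the groove spoils the reading.
- wheel_crown (a point): Nominal top of the tyre midway between the stand's side plates, 212 mm above the table. x = rolling direction, y = axle, z up. The black wheel (200 mm diameter, tyre 50 mm wide, two smooth ribs and one 7 mm wide groove, 2 to 12 mm deep, round its middle) cannot turn, but is fitted up to 10 mm off along y and 4 mm up or down: find it by eye or feel.
- stand: Fixed plywood stand that carries the wheel: foot 200 x 144 mm, two side plates 60 mm wide, 132 mm high, at y = +-60 mm. Origin on the table under the wheel, axes as wheel_crown.
- rest_top (a point): Middle of the gauge's wooden rest, level with its top, 30 mm above the table: two blocks (each 44 mm in x, 22 mm in y) at y = +-24 mm with a 26 mm open slot between for the probe. The gauge starts here with its foot lying across both blocks, its y along this y. Fixed.
- marker (a joint): Position of the status marker along its track, m: 0 = at the end with the square block, 0.12 = at the end with the round disc. It starts near the middle and stays where left; 1.5 N moves it.
- marker_top (a point): Centre of the top of the status marker, a grey plastic grip 28 mm (x) by 20 mm (y) by 40 mm high, sliding along its y on an aluminium track 14 mm high; 54 mm above the table. y points to the end with the round wooden disc (28 mm across), -y to the end with the square block (26 mm); these lie on the table just beyond the track, 10 mm high.
- tissue_box: Bystander: tissue box 115 x 220 x 55 mm; origin under its centre. Leave alone.
- mug: Bystander: white mug, 80 mm across, 90 mm high; origin under its centre. Leave alone.
- spanner: Bystander: spanner 160 mm long lying on the table. Leave alone.

How it is judged:
On the way:
1. the gauge's foot is pressed flat on the tread with 8 N or more besides the spring (4 degrees of upright, across the tyre within 10 degrees) with the probe in the groove, held for 0.5 s (z of gauge_foot in the frame of wheel_crown between -0.0065 and 0.0065 m and x of gauge_foot in the frame of wheel_crown between -0.012 and 0.012 m and y of gauge_foot in the frame of wheel_crown between -0.018 and 0.018 m and angle between gauge_foot's own z axis and vertical below 0.07 rad and angle between the y axis of gauge_foot and the y axis of wheel_crown, either way round below 0.175 rad and contact force between gauge and stand above 8 N and value of joint probe between 0.0025 and 0.0135 m), for 0.5 s.
At the end, for the whole second after the job is handed in: Gauge upright (3 degrees) and still on its rest, within 12 mm of the middle, pin still lifted 2.5 to 13.5 mm by the groove; marker within 6 mm of the right end of its travel: square block for a reading under 7 mm, round disc for one over 7 mm (between 6 and 8 mm either end passes) (horizontal distance between gauge_foot and rest_top below 0.012 m and z of gauge_foot in the frame of rest_top between -0.002 and 0.002 m and angle between gauge_foot's own z axis and vertical below 0.05 rad and linear speed of gauge below 0.02 m/s and ((value of joint pin between 0.007 and 0.0135 m and value of joint marker below 0.006 m) or (value of joint pin between 0.0025 and 0.009 m and value of joint marker above 0.114 m))); the robot touches nothing.
It fails at once if the gauge presses on the tyre or its stand with more than 25 N (contact force between gauge and stand above 25 N).
It fails at once if the tissue box is moved by more than 15 mm (distance of tissue_box from where it was at the start of the episode above 0.015 m).
It fails at once if the mug is moved by more than 15 mm (distance of mug from where it was at the start of the episode above 0.015 m).
It fails at once if the spanner is moved by more than 15 mm (distance of spanner from where it was at the start of the episode above 0.015 m).
It also fails if it takes over 72 s, if anything falls off the work surface, if the arm or the gripper's body presses on something with over 40 N, if the wrist force passes 120 N, or if a joint passes its speed limit or range.

ROBOT

A 6-joint arm with a two-finger parallel gripper is mounted at the origin on the work surface. World frame = base frame: x ahead of the robot, y to its left, z up, the work surface at z = 0. Lengths are in m, angles in rad, forces in N, time in s.
With the tool pointing down it reaches from about 0.225 to 0.725 m from the base axis. Payload 3.1 kg.
Tool frame: the origin (TCP) lies at the very end of the fingers, on their centre line; the grasp point (between the pads) lies 19 mm behind it; z points along the fingers, y is the direction in which the jaws open and shut (so a half turn about z gives the same grasp; the last joint's range is limited). The gripper opens to 85 mm and grips with 20 to 120 N. Pads are 22 mm wide; open, the fingers measure 114 mm over their backs; the gripper's body (76 mm by 85 mm) begins 54 mm behind the grasp point. The pads swing forward as they close: fully open they stand 13 mm farther back than shut.
Start: joints at [-1.325, 0.048, 0.099, 1.622, 0, 1.443], TCP at [0.192, -0.489, 0.231] pointing down, gripper open.
Joint ranges: [-2.91, 2.91], [-0.99, 1.94], [-1.21, 1.42], [-2.12, 2.29], [-1.49, 1.47], [-3.14, 3.14]. Speed limits (rad/s): [2.79, 2.79, 3.14, 3.14, 3.14, 3.14].

INTERFACE

Orientations are given as a 3x3 rotation matrix whose columns are the frame's x, y, z axes.
In Python, from bench import manip gives the robot as it stands. The module is installed in compiled form; this text tells all that it offers.
- The arm moves only by the tool jog_arm, never from a script. Its argument "deltas" is one flat list of numbers, 7 for each row, row after row: the shift along the tool's x, y, z in m, then the turn, a rotation vector about the tool's x, y, z in degrees, then the opening in per cent of the stroke, from 0 (shut) to 100 (fully open). In form: [x, y, z, rx, ry, rz, jaw, x, y, z, rx, ry, rz, jaw, ...]. A call has exactly 5 rows; each row shifts and turns the commanded pose from where the row before left it, along the tool's axes as they then stand; what a row does not reach is not made up. A row lasts 1/8 s, in which the tool goes at most 62.5 mm and 10.7 degrees, less where a joint would pass 70% of its speed; a pose out of reach is approached as far as the arm can. A call is refused whole if a number of a shift passes 0.0625 or a number of a turn 10.7, either way. A call with a gripper value outside its range is refused whole. The fingers move at their own pace and stop on an object; "squeeze" is the grip in N (left out, the last holds). Time passes only in rows, so rows that do not move let the fingers close, or fill a call up. It gives the time, the measured TCP pose, the force and the opening at its end, in the units of the state.
- manip.sense(): the state, without advancing time (a new reading comes with each control period).
- manip.read_camera(name): name is "scene" or "top"; returns the picture (420x560x3 uint8, red, green, blue); there is no depth.
- manip.camera_info(name): a dict with "K" (3x3 intrinsics, pixels), "distortion" ([k1, k2, p1, p2, k3] as OpenCV has them; the pictures are not rectified), "cam_to_world" (4x4, takes a point from camera to world coordinates). Camera axes: x right, y up, looking along -z (the intrinsics and any distortion apply to the point x, -y, -z); pixel columns grow to the right and rows downward; lengths in m; the calibration is good to about 2 mm. A picture is of the moment at which its call begins. camera_info takes no time and is no camera call.
- manip.close_job(): hands the job in, once; it reports no verdict.
The state is a dict: "t": time; "joints": joint angles; "qvel": joint speeds; "joint_torque": joint torques, N m; "tcp_pos": TCP position; "tool_rot": TCP orientation; "ft_force": force on the tool from outside, world axes, zero at the start; "torque": the same for the moment, N m; "gripper_width": opening from 0.0 (shut) to 1.0 (fully open).
Only numpy, scipy, OpenCV 4.12 (cv2) and the standard library are available. Lean on these libraries where they do the work, as an engineer would, in place of code of your own. Each camera call takes 0.05 s, during which the arm holds its last target.

## Working session

There is one attempt and no reset: what is moved stays moved. The work goes in short steps, Python scripts to look and compute and a tool call to move; the robot and the scene stay as the last step left them, time stands still between calls to the robot, and variables do not carry over. Pictures are saved under pics/ and viewed, and the job is handed in when it is done.

Besides the shell and the picture viewer there is one more tool, called after "Emit:" as a command line: name --argument value ..., lists and objects as JSON in quotes. jog_arm: Moves the arm, as the interface text tells. Its arguments: {"type":"object","properties":{"deltas":{"type":"array"},"squeeze":{"type":"number"}},"required":["deltas"]}

```bash
mkdir -p pics
python3 - <<'E'
from bench import manip
import cv2
for n in("scene","top"):
    im=manip.read_camera(n); cv2.imwrite(f"pics/{n}0.png",im[:,:,::-1]); print(n,manip.camera_info(n))
print(manip.sense())
E
```

```text
scene {'K': array([[436.67850252,   0.        , 281.51274163],
       [  0.        , 436.67850252, 204.36092983],
       [  0.        ,   0.        ,   1.        ]]), 'distortion': array([0.01793537, 0.        , 0.        , 0.        , 0.        ]), 'cam_to_world': array([[ 0.80330135, -0.44175511,  0.39944883,  1.01750718],
       [ 0.59524578,  0.57328454, -0.56305177, -0.67915608],
       [ 0.01973316,  0.69007048,  0.72347311,  0.88983855],
       [ 0.        ,  0.        ,  0.        ,  1.        ]])}
top {'K': array([[503.7535254 ,   0.        , 275.32895978],
       [  0.        , 503.7535254 , 203.27724758],
       [  0.        ,   0.        ,   1.        ]]), 'distortion': array([0.04864331, 0.        , 0.        , 0.        , 0.        ]), 'cam_to_world': array([[-0.06101696,  0.97672269, -0.20564464,  0.25600392],
       [-0.99812413, -0.06074241,  0.00765402, -0.07611134],
       [-0.0050155 ,  0.20572591,  0.9785968 ,  1.64502269],
       [ 0.        ,  0.        ,  0.        ,  1.        ]])}
{'t': 0.1, 'joints': array([-1.32480746e+00,  4.86574717e-02,  9.77228041e-02,  1.62196073e+00,
       -2.90682522e-06,  1.44305138e+00]), 'qvel': array([-5.03001322e-04,  1.33780499e-03,  3.07516540e-03,  2.81194930e-04,
        6.90951933e-05, -1.79259762e-03]), 'joint_torque': array([ 2.68056756e-03, -3.39851332e+01,  3.20935106e+01,  1.57997879e-02,
       -1.62504625e-04,  3.96144216e-06]), 'tcp_pos': array([ 0.19155461, -0.48821999,  0.23022828]), 'tool_rot': array([[ 9.30970710e-01,  3.65093513e-01, -5.13974364e-04],
       [ 3.65093779e-01, -9.30968523e-01,  2.03516932e-03],
       [ 2.64533163e-04, -2.08233187e-03, -9.99997797e-01]]), 'ft_force': array([ 0.42581233, -0.13349027, -0.97635473]), 'torque': array([ 0.00742786, -0.00289572,  0.0402681 ]), 'gripper_width': 1.0024477943441525}
```

View pics/scene0.png

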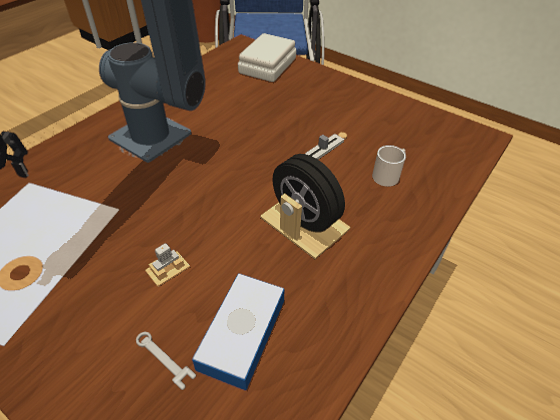

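View pics/top0.png

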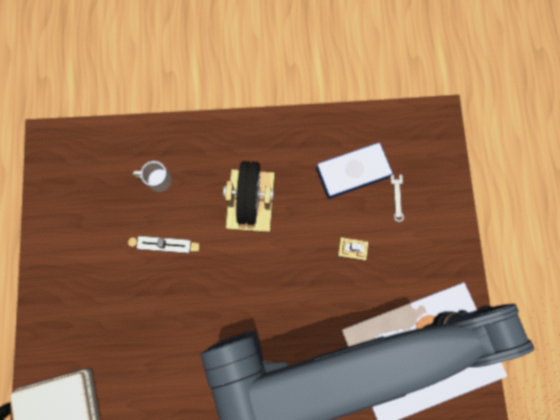

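The top view shows the gauge on its rest near (354,248), the wheel near (248,194) and the marker track from (133,242), the disc end, to (195,246), the square end. Next I'll enlarge crops of each.

```bash
cat > h.py <<'E'
import numpy as np,cv2
from bench import manip
def ray(n,px):
    c=manip.camera_info(n);K=c["K"];T=c["cam_to_world"]
    u=cv2.undistortPoints(np.array(px,float).reshape(-1,1,2),K,c["distortion"]).reshape(-1,2)
    d=np.c_[u[:,0],-u[:,1],-np.ones(len(u))]@T[:3,:3].T
    return T[:3,3],d
def onz(n,px,z):
    o,d=ray(n,px); return o+d*((z-o[2])/d[:,2])[:,None]
def proj(n,P):
    c=manip.camera_info(n);K=c["K"];T=c["cam_to_world"]
    p=(np.array(P,float).reshape(-1,3)-T[:3,3])@T[:3,:3]
    q=np.c_[p[:,0],-p[:,1],-p[:,2]]
    return cv2.projectPoints(q,np.zeros(3),np.zeros(3),K,c["distortion"])[0].reshape(-1,2)
def crop(im,x0,y0,x1,y1,s): return cv2.resize(im[y0:y1,x0:x1],None,fx=s,fy=s,interpolation=cv2.INTER_CUBIC)
E
python3 - <<'E'
from h import *
t=cv2.imread("pics/top0.png");s=cv2.imread("pics/scene0.png")
A=crop(t,330,230,380,270,8);B=crop(t,215,160,285,240,7);C=crop(t,120,225,210,260,8)
cv2.imwrite("pics/a.png",np.hstack([cv2.copyMakeBorder(A,0,560-320,0,0,0)[:, :400],cv2.resize(B,None,fx=.8,fy=1)[:, :400]]))
cv2.imwrite("pics/c.png",C)
A=crop(s,135,235,200,290,6);B=crop(s,255,130,355,255,4)
cv2.imwrite("pics/sa.png",np.hstack([cv2.copyMakeBorder(A,0,500-330,0,0,0),B]))
E
```

```text
(no output)
```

View pics/a.png

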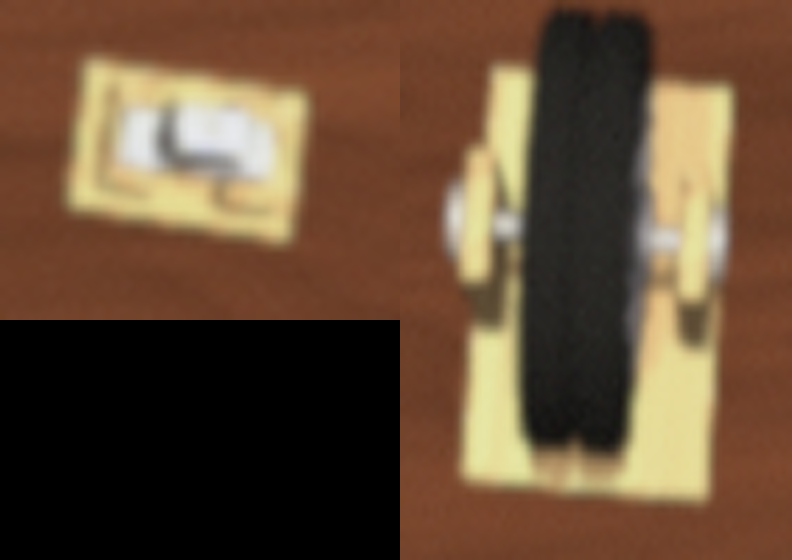

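View pics/c.png

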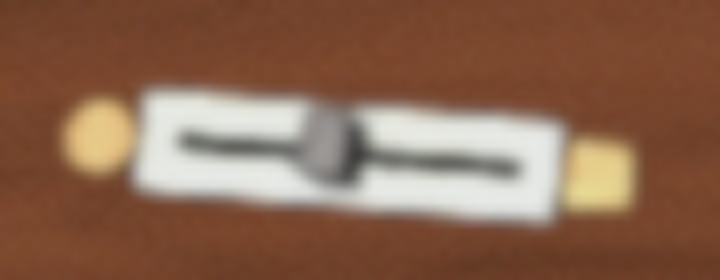

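View pics/sa.png

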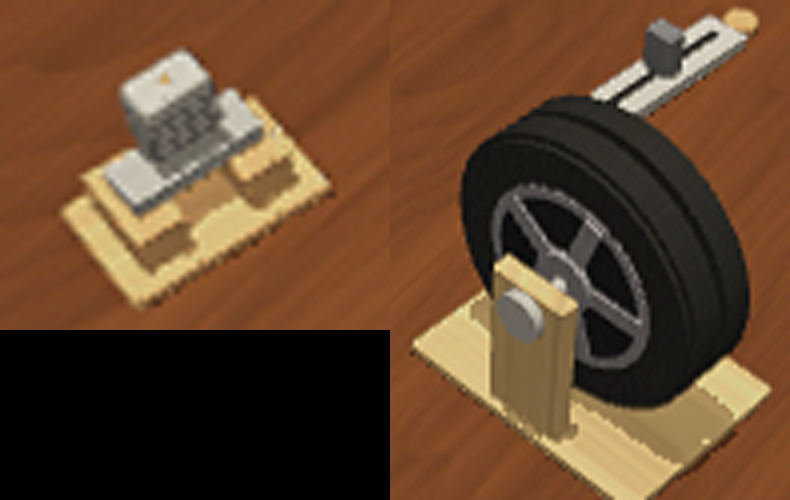

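Run:
```python
from h import *
t=cv2.imread("pics/top0.png")
def up(x0,y0,x1,y1,s=8):return crop(t,x0,y0,x1,y1,s)
def toimg(p,x0,y0,s=8): return (np.array(p)+.5)/s-.5+[x0,y0]
def quad(m,x0,y0):
    cs,_=cv2.findContours(m.astype(np.uint8),0,2);c=max(cs,key=cv2.contourArea);h=cv2.convexHull(c)
    for e in range(4,120,2):
        a=cv2.approxPolyDP(h,e,True)
        if len(a)==4:break
    r=cv2.minAreaRect(h)
    return toimg(a.reshape(-1,2),x0,y0),toimg(cv2.boxPoints(r),x0,y0)
def rep(name,q,z):
    for k in q:
        W=onz("top",k,z)[:,:2]
        e=np.roll(W,-1,0)-W
        print(name,"c",W.mean(0).round(4),"len",np.linalg.norm(e,axis=1).round(4),"ang",np.degrees(np.arctan2(e[:,1],e[:,0])).round(1))
# rest: anything not brown table: value bright
I=up(330,230,380,270).astype(int); m=(I.max(2)>165); rep("rest",quad(m,330,230),0.004)
# gauge top white-gray: low saturation and bright
hsv=cv2.cvtColor(I.clip(0,255).astype(np.uint8),cv2.COLOR_BGR2HSV); m=(hsv[...,1]<50)&(hsv[...,2]>130); rep("gaugeMask",quad(m,330,230),0.05)
I=up(215,160,285,240); m=(I.max(2)>165)&1; rep("stand",quad(m,215,160),0.012)
I=up(120,225,210,260); hsv=cv2.cvtColor(I,cv2.COLOR_BGR2HSV)
m=(hsv[...,1]<60)&(hsv[...,2]>140); rep("track",quad(m,120,225),0.014)
m=((hsv[...,1]>70)&(hsv[...,2]>165)).astype(np.uint8)
n,l,st,ce=cv2.connectedComponentsWithStats(m)
for i in range(1,n):
    if st[i,4]>500: print("wood",st[i,4],onz("top",toimg(ce[i],120,225),0.01).round(4),st[i])
m=((hsv[...,1]<60)&(hsv[...,2]>90)&(hsv[...,2]<140)).astype(np.uint8)
n,l,st,ce=cv2.connectedComponentsWithStats(m)
for i in range(1,n):
    if st[i,4]>300: print("gray",st[i],onz("top",toimg(ce[i],120,225),0.054).round(4))
I=up(215,150,285,240); m=(I.max(2)<62); q=quad(m,215,150);print(q[1])
m2=m.astype(np.uint8)
# wheel edges by row
for r in range(20,90*8,40):
    x=np.where(m2[r])[0]
    if len(x)>40: print(r, toimg([[x.min(),r],[x.max(),r]],215,150).round(2).tolist(),onz("top",toimg([[x.min(),r],[x.max(),r]],215,150),.18)[:,:2].round(4).tolist())
# scene detections: gauge handle top corners from crop sa (6x, 135,235)
```

```text
rest c [ 0.4357 -0.3327] len [0.0873 0.0579 0.0865 0.0588] ang [-101.3  169.9   79.3   -9.4]
rest c [ 0.4357 -0.3327] len [0.0634 0.0935 0.0632 0.0928] ang [ -14.1 -102.8  165.2   77.3]
gaugeMask c [ 0.4349 -0.3271] len [0.0468 0.0268 0.0583 0.0203] ang [ -91.  -158.4   84.6   -4.1]
gaugeMask c [ 0.4347 -0.3296] len [0.0293 0.0621 0.0292 0.0619] ang [-10.8 -99.2 168.8  80.9]
stand c [ 0.585  -0.0008] len [0.197  0.1416 0.0694 0.1919] ang [173.2  83.3  -5.4 -55.1]
stand c [ 0.6161 -0.0049] len [0.2032 0.1498 0.2028 0.1461] ang [ -6.8 -98.2 172.2  81.9]
track c [0.4862 0.2826] len [0.168  0.0373 0.1667 0.0378] ang [ -96.  -177.7   84.1    4.1]
track c [0.4863 0.2832] len [0.0453 0.1765 0.0453 0.1754] ang [ -4.5 -98.1 174.2  81.9]
wood 4180 [[0.5015 0.3842 0.01  ]] [  65  100   73   73 4180]
wood 4467 [[0.4723 0.1833 0.01  ]] [ 563  140   71   71 4467]
gray [ 318  103  196   83 3565] [[0.4801 0.2572 0.054 ]]
gray [ 185  136  123   25 1672] [[0.4867 0.3136 0.054 ]]
[[234.50833511 222.52664185]
 [239.97030258 160.32086945]
 [260.03935623 162.0830307 ]
 [254.57738876 224.2888031 ]]
100 [[2
[... 316 characters left out ...]
.31, 182.06], [256.19, 182.06]] [[0.6356, 0.0192], [0.6323, -0.0343]]
300 [[238.06, 187.06], [256.44, 187.06]] [[0.6203, 0.0207], [0.6169, -0.0342]]
340 [[237.31, 192.06], [255.56, 192.06]] [[0.6051, 0.0236], [0.6017, -0.0307]]
380 [[236.94, 197.06], [255.94, 197.06]] [[0.5899, 0.0255], [0.5863, -0.0311]]
420 [[236.94, 202.06], [255.31, 202.06]] [[0.5746, 0.0261], [0.5712, -0.0284]]
460 [[236.81, 207.06], [254.81, 207.06]] [[0.5595, 0.0272], [0.5562, -0.0261]]
500 [[236.81, 212.06], [255.31, 212.06]] [[0.5444, 0.0279], [0.541, -0.0268]]
540 [[236.94, 217.06], [254.81, 217.06]] [[0.5294, 0.0282], [0.5261, -0.0245]]
580 [[238.19, 222.06], [253.94, 222.06]] [[0.5142, 0.0252], [0.5113, -0.0212]]
```

Run:
```python
from h import *
t=cv2.imread("pics/top0.png");s=cv2.imread("pics/scene0.png")
X=np.array([[92,65],[333,85],[310,500],[60,482]],float)
px=np.c_[215+X[:,0]/5.6-.4,160+X[:,1]/7-.4]
for z in(0.01,0.012,.016):
    W=onz("top",px,z)[:,:2];e=np.roll(W,-1,0)-W
    print("stand",W.mean(0).round(4),np.linalg.norm(e,axis=1).round(4),np.degrees(np.arctan2(e[:,1],e[:,0])).round(1))
B=crop(t,228,155,268,230,8).astype(float); B=(B*3.5-40).clip(0,255).astype(np.uint8)
C=crop(s,265,145,355,235,6).astype(float); C=(C*3-20).clip(0,255).astype(np.uint8)
cv2.imwrite("pics/w.png",np.hstack([B[:540],C[:, :470]]))
```

```text
stand [ 0.617 -0.006] [0.1452 0.2017 0.1468 0.2032] [-97.5 172.7  83.1  -7.8]
stand [ 0.6166 -0.0061] [0.145  0.2014 0.1466 0.203 ] [-97.5 172.7  83.1  -7.8]
stand [ 0.6157 -0.0063] [0.1446 0.2009 0.1463 0.2025] [-97.5 172.7  83.1  -7.8]
```

View pics/w.png

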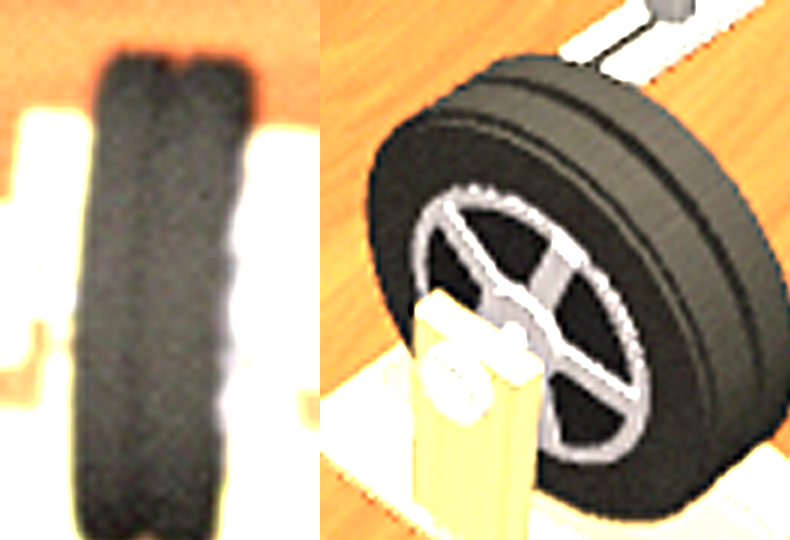

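Run:
```python
from h import *
t=cv2.imread("pics/top0.png",0).astype(float);s=cv2.imread("pics/scene0.png",0).astype(float)
c=np.array([.6166,-.006]);
for yaw in(-7.3,):
    a=np.radians(yaw);ex=np.array([np.cos(a),np.sin(a)]);ey=np.array([-ex[1],ex[0]])
# top: expected band edges & groove, average rows with shear
    rows=np.arange(175,222)
    for name,r0,r1 in(("a",178,190),("b",186,198),("c",194,206)):
        acc=[]
        offs=np.arange(-.04,.041,.001)
        for r in np.arange(r0,r1):
            # at each row, find the x (stand frame) of surface; sample along ey at approx z
            z=.2
            p0=onz("top",[[247,r]],z)[0,:2]; x=(p0-c)@ex
            z=.112+np.sqrt(max(0,.1**2-x*x))
            p0=onz("top",[[247,r]],z)[0,:2]; x=(p0-c)@ex
            P=np.array([np.r_[c+ex*x+ey*o,z] for o in offs])
            q=proj("top",P).astype(np.float32)
            acc.append(cv2.remap(t.astype(np.float32),q[:,0].copy(),q[:,1].copy(),cv2.INTER_CUBIC).ravel())
        m=np.mean(acc,0); print(name,"x",round(x,3));print([(int(round(o*1000)),int(v)) for o,v in zip(offs,m)])
# scene: at angles around crown
    for th in(-40,-20,-10,0,10,20):
        T=np.radians(th); out=[]
        x=.1*np.sin(T);z=.112+.1*np.cos(T)
        P=np.array([np.r_[c+ex*x+ey*o,z] for o in offs]);q=proj("scene",P).astype(np.float32)
        v=cv2.remap(s.astype(np.float32),q[:,0].copy(),q[:,1].copy(),cv2.INTER_CUBIC).ravel()
        print("scene",th,[(int(round(o*1000)),int(k)) for o,k in zip(offs,v)][::2])
```

```text
a x -0.011
[(-40, 173), (-39, 164), (-38, 154), (-37, 142), (-36, 131), (-35, 120), (-34, 108), (-33, 98), (-32, 87), (-31, 78), (-30, 68), (-29, 59), (-28, 52), (-27, 47), (-26, 43), (-25, 41), (-24, 40), (-23, 39), (-22, 39), (-21, 40), (-20, 40), (-19, 40), (-18, 40), (-17, 40), (-16, 40), (-15, 40), (-14, 40), (-13, 40), (-12, 40), (-11, 40), (-10, 40), (-9, 40), (-8, 40), (-7, 40), (-6, 40), (-5, 40), (-4, 39), (-3, 39), (-2, 39), (-1, 39), (0, 38), (1, 38), (2, 38), (3, 37), (4, 37), (5, 37), (6, 37), (7, 38), (8, 39), (9, 40), (10, 40), (11, 40), (12, 40), (13, 41), (14, 41), (15, 41), (16, 41), (17, 41), (18, 41), (19, 41), (20, 40), (21, 41), (22, 42), (23, 46), (24, 54), (25, 67), (26, 83), (27, 104), (28, 126), (29, 148), (30, 168), (31, 185), (32, 197), (33, 204), (34, 207), (35, 207), (36, 204), (37, 199), (38, 193), (39, 188), (40, 182)]
b x -0.034
[(-40, 153), (-39, 145), (-38, 137), (-37, 129), (-36, 121), (-35, 112), (-34, 102), (-33, 92), (-32, 82), (-31, 72), (-30, 64), (-29, 57), (-28, 52), (-27, 48), (-26, 44), (-25, 42), (-24, 41), (-23, 40), (-22, 39), (-21, 39
[... 3389 characters left out ...]
), (-12, 47), (-10, 46), (-8, 46), (-6, 47), (-4, 48), (-2, 40), (0, 23), (2, 14), (4, 20), (6, 35), (8, 44), (10, 47), (12, 46), (14, 46), (16, 46), (18, 46), (20, 46), (22, 44), (24, 41), (26, 47), (28, 74), (30, 90), (32, 91), (34, 90), (36, 90), (38, 90), (40, 90)]
scene 20 [(-40, 20), (-38, 21), (-36, 20), (-34, 19), (-32, 25), (-30, 42), (-28, 42), (-26, 25), (-24, 25), (-22, 42), (-20, 50), (-18, 49), (-16, 48), (-14, 47), (-12, 46), (-10, 46), (-8, 48), (-6, 49), (-4, 48), (-2, 38), (0, 20), (2, 15), (4, 23), (6, 41), (8, 49), (10, 48), (12, 48), (14, 47), (16, 47), (18, 48), (20, 48), (22, 47), (24, 43), (26, 57), (28, 80), (30, 92), (32, 88), (34, 87), (36, 88), (38, 87), (40, 86)]
```

```bash
cat >> h.py <<'E'
from scipy.spatial.transform import Rotation as R
def plan(tgt,heading=None):
    s=manip.sense();M=s["tool_rot"];d=M.T@(np.array(tgt)-s["tcp_pos"])
    print("t",round(s["t"],2),"tcp",s["tcp_pos"].round(4),"F",s["ft_force"].round(1),"w",round(s["gripper_width"],3),"j",s["joints"].round(2),"head",round(np.degrees(np.arctan2(M[1,0],M[0,0])),2))
    print("tool shift",d.round(4))
    if heading is not None:
        a=np.radians(heading);x=np.array([np.cos(a),np.sin(a),0]);z=np.array([0,0,-1.]);D=np.c_[x,np.cross(z,x),z]
        print("turn deg",np.degrees(R.from_matrix(M.T@D).as_rotvec()).round(2)); print("remaining-frame shift",(D.T@(np.array(tgt)-s["tcp_pos"])).round(4))
E
python3 - <<'E'
from h import *
f=lambda x,y,s,x0,y0:[(x+.5)/s-.5+x0,(y+.5)/s-.5+y0]
c=[f(*p,6,135,235) for p in[(122,92),(183,50),(212,82),(150,125)]]
W=onz("scene",c,.082);e=np.roll(W,-1,0)-W
print(W.mean(0).round(4),np.linalg.norm(e,axis=1).round(4),np.degrees(np.arctan2(e[:,1],e[:,0])).round(1))
print("pin",onz("scene",[f(166,78,6,135,235)],.083).round(4))
# foot top corners
c=[f(*p,6,135,235) for p in[(103,175),(137,212),(264,132),(232,92)]]
W=onz("scene",c,.040);e=np.roll(W,-1,0)-W
print("foot",W.mean(0).round(4),np.linalg.norm(e,axis=1).round(4),np.degrees(np.arctan2(e[:,1],e[:,0])).round(1))
# top: rest plate & foot
f2=lambda x,y:f(x,y,8,330,230)
c=[f2(*p) for p in[(86,57),(308,93),(291,243),(67,210)]]
W=onz("top",c,.005);e=np.roll(W,-1,0)-W
print("plate",W.mean(0).round(4),np.linalg.norm(e,axis=1).round(4),np.degrees(np.arctan2(e[:,1],e[:,0])).round(1))
print("edges foot y ends top", onz("top",[f2(118,135),f2(275,165)],.04).round(4))
plan([.435,-.331,.15],80)
E
```

```text
[ 0.4384 -0.3332  0.082 ] [0.0285 0.0209 0.0288 0.0207] [ 83.5 -11.5 -96.9 167.9]
pin [[ 0.4356 -0.3309  0.083 ]]
foot [ 0.4381 -0.3334  0.04  ] [0.0241 0.058  0.0256 0.0601] [ -9.6  79.  165.6 -99.6]
plate [ 0.4351 -0.3325  0.005 ] [0.0912 0.0618 0.0911 0.0633] [-102.8  167.9   78.1  -12.1]
edges foot y ends top [[ 0.4391 -0.2999  0.04  ]
 [ 0.4234 -0.361   0.04  ]]
t 0.1 tcp [ 0.1916 -0.4882  0.2302] F [ 0.4 -0.1 -1. ] w 1.002 j [-1.32  0.05  0.1   1.62 -0.    1.44] head 21.41
tool shift [ 0.284  -0.0573  0.0804]
turn deg [ -0.1   -0.07 -58.59]
remaining-frame shift [0.1971 0.2124 0.0802]
```

Emit:
jog_arm --deltas '[0.057,-0.0115,0,0,0,0,60,0.057,-0.0115,0,0,0,0,60,0.057,-0.0115,0,0,0,0,60,0.057,-0.0115,0,0,0,0,60,0.057,-0.0115,0,0,0,0,60]'

```text
t: 0.72
tcp_pos: [0.4372, -0.3298, 0.2308]
tool_rot: [[0.931, 0.365, -0.001], [0.365, -0.931, 0.0], [-0.0, -0.001, -1.0]]
ft_force: [-0.1, -1.3, -0.1]
gripper_width: 0.597
```

Emit:
jog_arm --deltas '[0,0,0,0,0,-10.5,60,0,0,0,0,0,-10.5,60,0,0,0,0,0,-10.5,60,0,0,0,0,0,-10.5,60,0,0,0,0,0,-10.5,60]'

```text
t: 1.35
tcp_pos: [0.4358, -0.3308, 0.2305]
tool_rot: [[0.271, 0.963, -0.001], [0.963, -0.271, 0.001], [0.001, -0.001, -1.0]]
ft_force: [0.4, -0.7, 0.1]
gripper_width: 0.6
```

Run:
```python
from h import *
plan([.437,-.333,.12],79)
```

```text
t 1.35 tcp [ 0.4358 -0.3308  0.2305] F [ 0.4 -0.7  0.1] w 0.6 j [-0.77  0.11  0.16  1.63  0.    1.07] head 74.27
tool shift [-0.0018  0.0019  0.1105]
turn deg [-0.07 -0.05 -4.73]
remaining-frame shift [-0.0019  0.0016  0.1105]
```

Emit:
jog_arm --deltas '[-0.002,0.002,0.04,0,0,-4.7,60,0,0,0.04,0,0,0,60,0,0,0.03,0,0,0,60,0,0,0,0,0,0,60,0,0,0,0,0,0,60]'

```text
t: 1.98
tcp_pos: [0.4377, -0.3339, 0.1223]
tool_rot: [[0.197, 0.98, 0.001], [0.98, -0.197, -0.001], [-0.001, 0.001, -1.0]]
ft_force: [0.1, -0.3, -0.3]
gripper_width: 0.599
```

Run:
```python
from h import *
plan([.437,-.333,.047],79)
s=manip.read_camera("scene")[:,:,::-1];t=manip.read_camera("top")[:,:,::-1]
A=crop(s,120,190,210,290,5);B=crop(t,325,225,385,325,5)
cv2.imwrite("pics/g1.png",np.hstack([A,B]))
```

```text
t 1.98 tcp [ 0.4377 -0.3339  0.1223] F [ 0.1 -0.3 -0.3] w 0.599 j [-0.77  0.12 -0.04  1.41  0.    1.  ] head 78.62
tool shift [ 0.0008 -0.001   0.0753]
turn deg [ 0.06  0.03 -0.38]
remaining-frame shift [ 0.0008 -0.0009  0.0753]
```

View pics/g1.png

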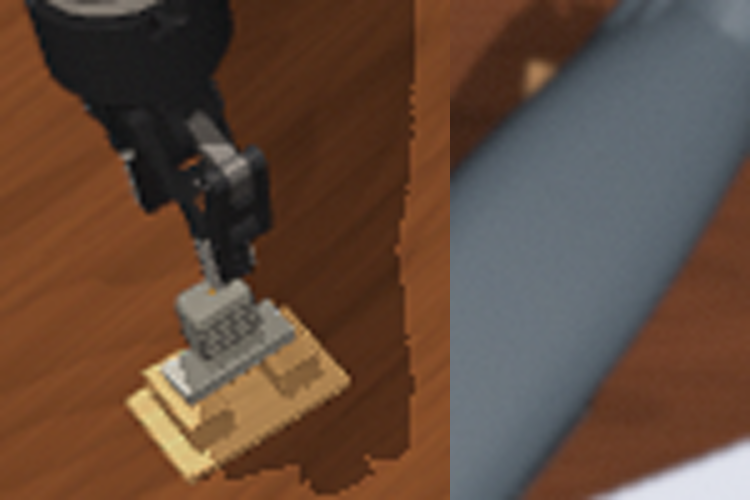

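The scene view shows the fingers straddling the handle top, near crop (215,290). I'll descend and close.

Emit:
jog_arm --deltas '[0.001,-0.001,0.03,0,0,-0.4,60,0,0,0.025,0,0,0,60,0,0,0.015,0,0,0,60,0,0,0.005,0,0,0,60,0,0,0,0,0,0,60]'

```text
t: 2.7
tcp_pos: [0.437, -0.3328, 0.047]
tool_rot: [[0.191, 0.982, 0.001], [0.982, -0.191, -0.001], [-0.001, 0.001, -1.0]]
ft_force: [0.0, 0.1, 0.7]
gripper_width: 0.601
```

Emit:
jog_arm --deltas '[0,0,0,0,0,0,40,0,0,0,0,0,0,25,0,0,0,0,0,0,15,0,0,0,0,0,0,10,0,0,0,0,0,0,10]' --squeeze 40

```text
t: 3.32
tcp_pos: [0.4369, -0.3329, 0.0473]
tool_rot: [[0.191, 0.982, 0.001], [0.982, -0.191, -0.001], [-0.001, 0.001, -1.0]]
ft_force: [-2.0, -0.3, 5.8]
gripper_width: 0.231
```

Run:
```python
from h import *
plan([.437,-.333,.047],79)
s=manip.read_camera("scene")[:,:,::-1]
A=crop(s,120,190,210,290,6)
cv2.imwrite("pics/g2.png",A)
```

```text
t 3.33 tcp [ 0.4369 -0.3329  0.0473] F [-2.  -0.3  5.8] w 0.231 j [-0.77  0.15 -0.16  1.26 -0.    0.99] head 79.01
tool shift [-0.0001  0.0001  0.0003]
turn deg [0.05 0.06 0.01]
remaining-frame shift [-0.0001  0.0001  0.0003]
```

View pics/g2.png

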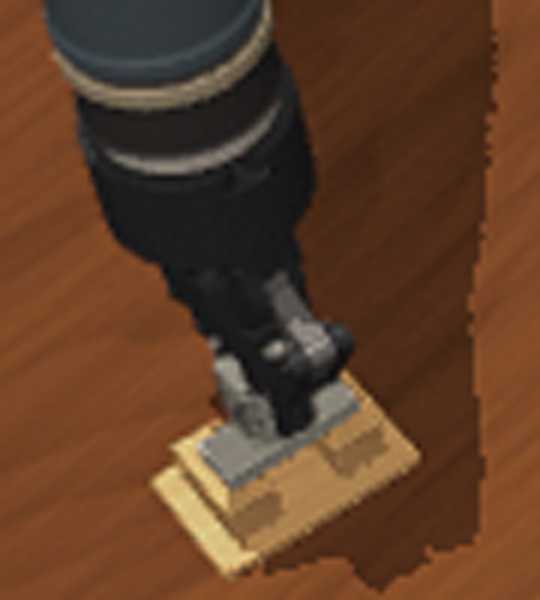

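Emit:
jog_arm --deltas '[0,0,0,0,0,0,10,0,0,-0.01,0,0,0,10,0,0,-0.06,0,0,0,10,0,0,-0.06,0,0,0,10,0,0,-0.06,0,0,0,10]' --squeeze 90

```text
t: 4.0
tcp_pos: [0.4363, -0.3318, 0.2372]
tool_rot: [[0.19, 0.982, -0.001], [0.982, -0.19, 0.001], [0.001, -0.001, -1.0]]
ft_force: [0.3, -1.3, -1.0]
gripper_width: 0.221
```

Emit:
jog_arm --deltas '[0,0,-0.06,0,0,0,10,0,0,-0.03,0,0,0,10,0,0,0,0,0,0,10,0,0,0,0,0,0,10,0,0,0,0,0,0,10]'

```text
t: 4.62
tcp_pos: [0.436, -0.3318, 0.3233]
tool_rot: [[0.191, 0.982, -0.004], [0.982, -0.191, 0.004], [0.003, -0.004, -1.0]]
ft_force: [-0.1, 0.0, -2.6]
gripper_width: 0.226
```

Run:
```python
from h import *
plan([.617,-.0027,.29],82.7)
```

```text
t 4.62 tcp [ 0.436  -0.3318  0.3233] F [-0.1  0.  -2.6] w 0.226 j [-0.77  0.16  0.41  1.82  0.    0.99] head 79.02
tool shift [0.3574 0.1152 0.0339]
turn deg [-0.25 -0.18 -3.68]
remaining-frame shift [0.3494 0.1378 0.0333]
```

Emit:
jog_arm --deltas '[0.059,0.019,0,-0.2,-0.2,0,10,0.059,0.019,0,0,0,0,10,0.059,0.019,0,0,0,0,10,0.059,0.019,0,0,0,0,10,0.059,0.019,0,0,0,0,10]'

```text
t: 5.25
tcp_pos: [0.5862, -0.059, 0.3237]
tool_rot: [[0.191, 0.982, -0.0], [0.982, -0.191, -0.004], [-0.004, 0.0, -1.0]]
ft_force: [0.8, -0.1, -1.5]
gripper_width: 0.221
```

Emit:
jog_arm --deltas '[0.059,0.019,0,0,0,0,10,0,0,0,0,0,-3.7,10,0,0,0.02,0,0,0,10,0,0,0.015,0,0,0,10,0,0,0,0,0,0,10]'

```text
t: 5.88
tcp_pos: [0.6146, -0.0065, 0.2869]
tool_rot: [[0.127, 0.992, -0.004], [0.992, -0.127, -0.003], [-0.004, -0.004, -1.0]]
ft_force: [0.8, 0.4, -2.7]
gripper_width: 0.224
```

Run:
```python
from h import *
plan([.617,-.0027,.255],82.7)
s=manip.read_camera("scene")[:,:,::-1];t=manip.read_camera("top")[:,:,::-1]
cv2.imwrite("pics/s2.png",s);cv2.imwrite("pics/t2.png",t)
A=crop(s,260,90,355,190,5).astype(float);B=crop(t,215,150,275,250,5).astype(float)
cv2.imwrite("pics/g3.png",(np.hstack([A,B])*1.6).clip(0,255))
```

```text
t 5.88 tcp [ 0.6146 -0.0065  0.2869] F [ 0.8  0.4 -2.7] w 0.224 j [-0.12  0.32  0.53  1.78 -0.    1.58] head 82.73
tool shift [0.0042 0.002  0.0318]
turn deg [-0.21  0.21  0.03]
remaining-frame shift [0.0041 0.0019 0.0319][ WARN:0@2.463] global loadsave.cpp:1063 imwrite_ Unsupported depth image for selected encoder is fallbacked to CV_8U.
```

View pics/g3.png

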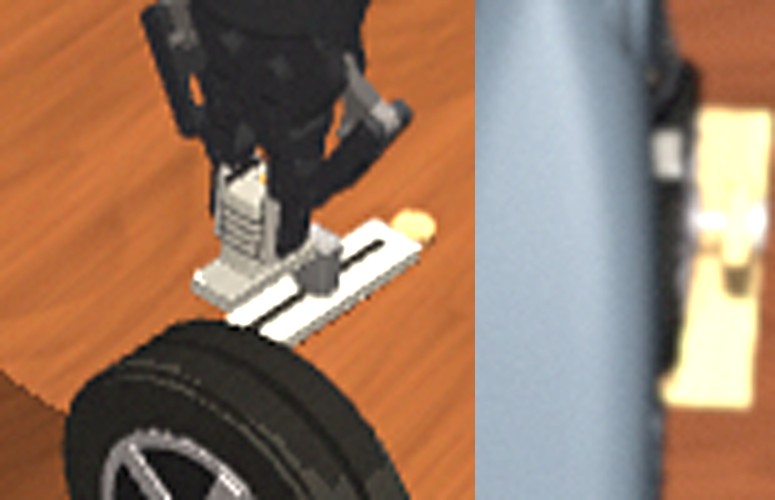

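Emit:
jog_arm --deltas '[0.004,0.002,0.015,-0.2,0.2,0,10,0,0,0.015,0,0,0,10,0,0,0,0,0,0,10,0,0,0,0,0,0,10,0,0,0,0,0,0,10]'

```text
t: 6.6
tcp_pos: [0.6192, -0.0033, 0.2619]
tool_rot: [[0.127, 0.992, 0.009], [0.992, -0.127, -0.001], [-0.0, 0.009, -1.0]]
ft_force: [0.4, -0.0, -1.5]
gripper_width: 0.22
```

Run:
```python
from h import *
plan([.617,-.0027,.255],82.7)
s=manip.read_camera("scene")[:,:,::-1]
cv2.imwrite("pics/s3.png",s)
A=crop(s,270,105,340,175,8).astype(float)
cv2.imwrite("pics/g4.png",(A*1.8).clip(0,255).astype(np.uint8))
```

```text
t 6.6 tcp [ 0.6192 -0.0033  0.2619] F [ 0.4 -0.  -1.5] w 0.22 j [-0.11  0.31  0.45  1.71 -0.    1.58] head 82.71
tool shift [ 0.0003 -0.0023  0.0069]
turn deg [0.51 0.01 0.01]
remaining-frame shift [ 0.0003 -0.0022  0.0069]
```

View pics/g4.png

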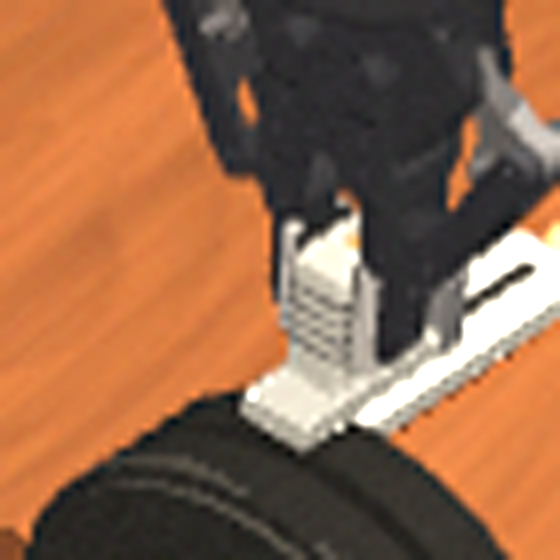

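Run:
```python
from h import *
s=manip.sense();p=s["tcp_pos"];M=s["tool_rot"]
ex=M[:,1];ey=M[:,0]
ez=-M[:,2]
g=p-ez*.017
P={ "TA":g-.03*ey-.012*ex+.01*ez,"TB":g-.03*ey+.012*ex+.01*ez,"BA":g-.03*ey-.012*ex,"BB":g-.03*ey+.012*ex,"pin":g+.054*ez,"h--":g+.052*ez-.01*ex-.015*ey,"h+-":g+.052*ez+.01*ex-.015*ey,"tip":g-.015*ez}
for k,v in P.items():
    q=proj("scene",v)[0]; print(k,((q-[270,105]+.5)*8-.5).round(0))
A=cv2.imread("pics/g4.png")
for k,v in P.items():
    q=((proj("scene",v)[0]-[270,105]+.5)*8-.5).astype(int); cv2.circle(A,tuple(map(int,q)),3,(0,0,255),1)
cv2.imwrite("pics/g5.png",A)
```

```text
TA [238. 389.]
TB [302. 428.]
BA [237. 417.]
BB [300. 455.]
pin [350. 236.]
h-- [287. 249.]
h+- [341. 281.]
tip [334. 428.]
```

View pics/g5.png

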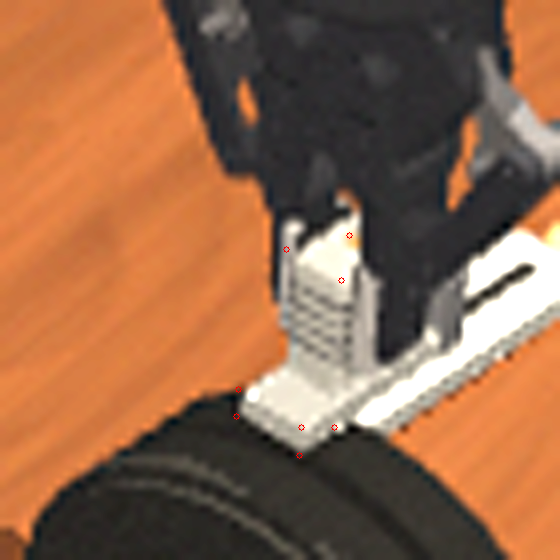

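Emit:
jog_arm --deltas '[0,-0.001,0.003,0,0,0,10,0,0,0.003,0,0,0,10,0,0,0,0,0,0,10,0,0,0,0,0,0,10,0,0,0,0,0,0,10]'

```text
t: 7.28
tcp_pos: [0.6177, -0.003, 0.2547]
tool_rot: [[0.127, 0.992, 0.007], [0.992, -0.127, -0.001], [-0.0, 0.007, -1.0]]
ft_force: [-0.7, -0.5, -1.7]
gripper_width: 0.224
```

Run:
```python
from h import *
plan([.617,-.0027,.255],82.7)
```

```text
t 7.28 tcp [ 0.6177 -0.003   0.2547] F [-0.7 -0.5 -1.7] w 0.224 j [-0.11  0.3   0.43  1.7  -0.    1.58] head 82.72
tool shift [ 0.0002 -0.0008 -0.0003]
turn deg [0.39 0.01 0.02]
remaining-frame shift [ 0.0002 -0.0008 -0.0003]
```

Emit:
jog_arm --deltas '[0,0,0.002,0.4,0,0,10,0,0,0.002,0,0,0,10,0,0,0.002,0,0,0,10,0,0,0,0,0,0,10,0,0,0,0,0,0,10]'

```text
t: 7.9
tcp_pos: [0.6177, -0.003, 0.2486]
tool_rot: [[0.127, 0.992, -0.0], [0.992, -0.127, -0.0], [-0.0, -0.0, -1.0]]
ft_force: [-0.1, -1.4, -2.5]
gripper_width: 0.223
```

Emit:
jog_arm --deltas '[0,0,0.002,0,0,0,10,0,0,0.001,0,0,0,10,0,0,0,0,0,0,10,0,0,0,0,0,0,10,0,0,0,0,0,0,10]'

```text
t: 8.52
tcp_pos: [0.6178, -0.003, 0.2458]
tool_rot: [[0.127, 0.992, 0.0], [0.992, -0.127, -0.0], [-0.0, 0.0, -1.0]]
ft_force: [-0.5, 1.3, -1.6]
gripper_width: 0.219
```

Emit:
jog_arm --deltas '[0,0,0.002,0,0,0,10,0,0,0.001,0,0,0,10,0,0,0,0,0,0,10,0,0,0,0,0,0,10,0,0,0,0,0,0,10]'

```text
t: 9.15
tcp_pos: [0.6179, -0.0031, 0.2428]
tool_rot: [[0.127, 0.992, 0.0], [0.992, -0.127, -0.0], [-0.0, 0.0, -1.0]]
ft_force: [-0.7, 0.4, 1.1]
gripper_width: 0.221
```

Emit:
jog_arm --deltas '[0,0,-0.002,0,0,0,10,-0.002,0,0,0,0,0,10,0,0,0.002,0,0,0,10,0,0,0,0,0,0,10,0,0,0,0,0,0,10]'

```text
t: 9.78
tcp_pos: [0.6173, -0.005, 0.2421]
tool_rot: [[0.127, 0.992, -0.001], [0.992, -0.127, -0.0], [-0.0, -0.001, -1.0]]
ft_force: [-0.4, -0.8, -2.2]
gripper_width: 0.221
```

Run:
```python
from h import *
plan([.617,-.0027,.255],82.7)
s=manip.read_camera("scene")[:,:,::-1]
A=crop(s,270,105,340,175,8).astype(float)
cv2.imwrite("pics/g6.png",(A*2.2).clip(0,255).astype(np.uint8))
plan([.617,-.0027,.255],82.7)
```

```text
t 9.78 tcp [ 0.6173 -0.005   0.2421] F [-0.4 -0.8 -2.2] w 0.221 j [-0.12  0.3   0.41  1.68 -0.    1.58] head 82.72
tool shift [ 0.0023 -0.0006 -0.0129]
turn deg [-0.07  0.01  0.02]
remaining-frame shift [ 0.0023 -0.0006 -0.0129]
t 9.82 tcp [ 0.6174 -0.005   0.2423] F [-0.5 -0.3 -1.7] w 0.225 j [-0.12  0.3   0.41  1.68 -0.    1.58] head 82.72
tool shift [ 0.0022 -0.0007 -0.0127]
turn deg [-0.05  0.01  0.02]
remaining-frame shift [ 0.0022 -0.0006 -0.0127]
```

View pics/g6.png

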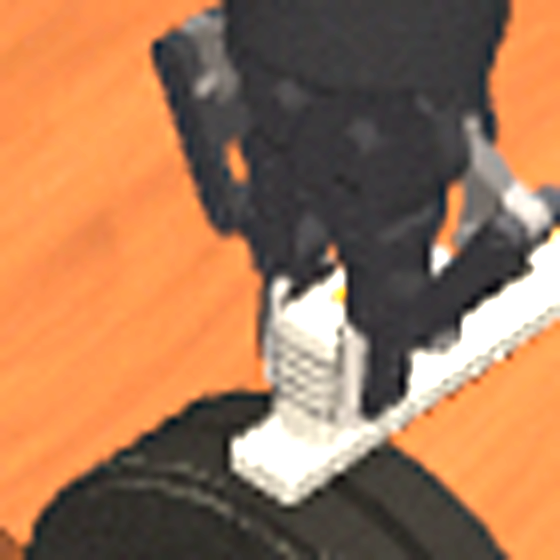

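Contact force vanished after the 2 mm sideways shift, so the probe is now over the groove. I'll carry on down.

Emit:
jog_arm --deltas '[0,0,0.001,0,0,0,10,0,0,0.001,0,0,0,10,0,0,0.001,0,0,0,10,0,0,0,0,0,0,10,0,0,0,0,0,0,10]'

```text
t: 10.45
tcp_pos: [0.6175, -0.005, 0.2396]
tool_rot: [[0.127, 0.992, -0.0], [0.992, -0.127, -0.0], [-0.0, -0.0, -1.0]]
ft_force: [0.1, 0.9, -1.7]
gripper_width: 0.224
```

Emit:
jog_arm --deltas '[0,0,0.001,0,0,0,10,0,0,0.001,0,0,0,10,0,0,0.001,0,0,0,10,0,0,0,0,0,0,10,0,0,0,0,0,0,10]'

```text
t: 11.08
tcp_pos: [0.6175, -0.005, 0.2368]
tool_rot: [[0.127, 0.992, 0.0], [0.992, -0.127, -0.0], [-0.0, 0.0, -1.0]]
ft_force: [0.6, 0.5, -1.4]
gripper_width: 0.223
```

Emit:
jog_arm --deltas '[0,0,0.001,0,0,0,10,0,0,0.001,0,0,0,10,0,0,0.001,0,0,0,10,0,0,0,0,0,0,10,0,0,0,0,0,0,10]'

```text
t: 11.7
tcp_pos: [0.6176, -0.0051, 0.2339]
tool_rot: [[0.127, 0.992, 0.0], [0.992, -0.127, -0.0], [-0.0, 0.0, -1.0]]
ft_force: [-0.4, 0.3, 1.3]
gripper_width: 0.219
```

Emit:
jog_arm --deltas '[0,0,0.001,0,0,0,10,0,0,0.001,0,0,0,10,0,0,0.001,0,0,0,10,0,0,0,0,0,0,10,0,0,0,0,0,0,10]'

```text
t: 12.32
tcp_pos: [0.6176, -0.005, 0.2313]
tool_rot: [[0.127, 0.992, 0.001], [0.992, -0.127, -0.0], [-0.0, 0.001, -1.0]]
ft_force: [-1.6, -0.0, 6.2]
gripper_width: 0.219
```

Emit:
jog_arm --deltas '[0,0,0.0005,0,0,0,10,0,0,0,0,0,0,10,0,0,0,0,0,0,10,0,0,0,0,0,0,10,0,0,0,0,0,0,10]'

```text
t: 12.95
tcp_pos: [0.6176, -0.005, 0.2313]
tool_rot: [[0.127, 0.992, 0.001], [0.992, -0.127, -0.0], [-0.0, 0.001, -1.0]]
ft_force: [-2.1, 0.9, 7.0]
gripper_width: 0.224
```

Emit:
jog_arm --deltas '[0,0,0.0005,0,0,0,10,0,0,0,0,0,0,10,0,0,0,0,0,0,10,0,0,0,0,0,0,10,0,0,0,0,0,0,10]'

```text
t: 13.58
tcp_pos: [0.6176, -0.005, 0.2313]
tool_rot: [[0.127, 0.992, 0.002], [0.992, -0.127, -0.0], [-0.0, 0.002, -1.0]]
ft_force: [-2.4, -0.1, 8.5]
gripper_width: 0.218
```

Emit:
jog_arm --deltas '[0,0,0.0005,0,0,0,10,0,0,0.0005,0,0,0,10,0,0,0.0005,0,0,0,10,0,0,0.0005,0,0,0,10,0,0,0,0,0,0,10]'

```text
t: 14.2
tcp_pos: [0.6175, -0.0051, 0.2313]
tool_rot: [[0.127, 0.992, 0.003], [0.992, -0.127, -0.001], [-0.0, 0.004, -1.0]]
ft_force: [-3.7, 0.5, 12.4]
gripper_width: 0.223
```

Emit:
jog_arm --deltas '[0,0,0.0005,0,0,0,10,0,0,0.0005,0,0,0,10,0,0,0,0,0,0,10,0,0,0,0,0,0,10,0,0,0,0,0,0,10]'

```text
t: 14.82
tcp_pos: [0.6176, -0.005, 0.2313]
tool_rot: [[0.127, 0.992, 0.004], [0.992, -0.127, -0.001], [-0.0, 0.005, -1.0]]
ft_force: [-5.0, 0.8, 15.5]
gripper_width: 0.219
```

Run:
```python
from h import *
plan([.6176,-.005,.2313],82.7);print(manip.sense()["torque"])
```

```text
t 14.82 tcp [ 0.6176 -0.005   0.2313] F [-5.   0.8 15.5] w 0.219 j [-0.12  0.29  0.37  1.65 -0.    1.58] head 82.72
tool shift [0. 0. 0.]
turn deg [0.26 0.02 0.02]
remaining-frame shift [0. 0. 0.]
[ 0.10633714  1.27736993 -0.01506089]
```

Emit:
jog_arm --deltas '[0,0,0.0005,0,0,0,10,0,0,0,0,0,0,10,0,0,0,0,0,0,10,0,0,0,0,0,0,10,0,0,0,0,0,0,10]'

```text
t: 15.45
tcp_pos: [0.6176, -0.005, 0.2313]
tool_rot: [[0.127, 0.992, 0.005], [0.992, -0.127, -0.001], [-0.0, 0.005, -1.0]]
ft_force: [-5.2, 0.6, 17.1]
gripper_width: 0.222
```

Emit:
jog_arm --deltas '[0,0,0,0,0,0,10,0,0,0,0,0,0,10,0,0,0,0,0,0,10,0,0,0,0,0,0,10,0,0,0,0,0,0,10]'

```text
t: 16.08
tcp_pos: [0.6176, -0.005, 0.2313]
tool_rot: [[0.127, 0.992, 0.005], [0.992, -0.127, -0.001], [-0.0, 0.005, -1.0]]
ft_force: [-5.8, 0.4, 17.2]
gripper_width: 0.219
```

Emit:
jog_arm --deltas '[0,0,0,0,0,0,10,0,0,0,0,0,0,10,0,0,0,0,0,0,10,0,0,0,0,0,0,10,0,0,0,0,0,0,10]'

```text
t: 16.7
tcp_pos: [0.6176, -0.005, 0.2313]
tool_rot: [[0.127, 0.992, 0.005], [0.992, -0.127, -0.001], [-0.0, 0.005, -1.0]]
ft_force: [-5.7, 1.0, 17.1]
gripper_width: 0.216
```

Run:
```python
from h import *
plan([.6176,-.005,.2313],82.7)
s=manip.read_camera("scene")[:,:,::-1]
A=crop(s,270,105,340,175,8).astype(float)
cv2.imwrite("pics/g7.png",(A*2.2).clip(0,255).astype(np.uint8))
```

```text
t 16.7 tcp [ 0.6176 -0.005   0.2313] F [-5.7  1.  17.1] w 0.216 j [-0.12  0.29  0.37  1.65 -0.    1.58] head 82.72
tool shift [0. 0. 0.]
turn deg [0.29 0.02 0.02]
remaining-frame shift [0. 0. 0.]
```

View pics/g7.png

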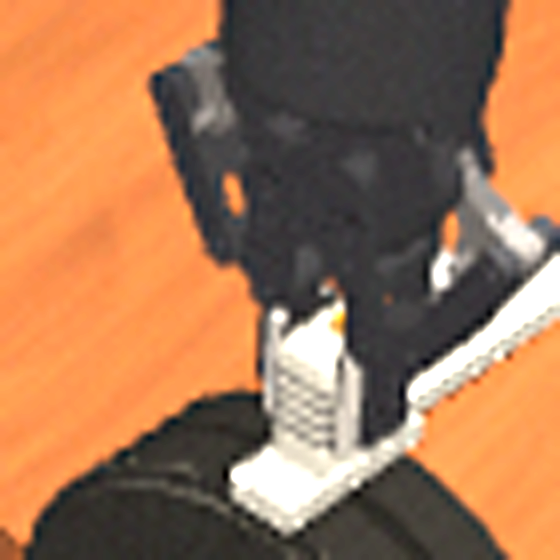

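The vertical force was about 19 N (17.1 plus the gauge's weight), held for over 1.2 s. The picture shows the foot lying on the tread. Next I'll lift straight up and return.

Emit:
jog_arm --deltas '[0,0,-0.004,0,0,0,10,0,0,-0.008,0.3,0,0,10,0,0,-0.02,0,0,0,10,0,0,-0.04,0,0,0,10,0,0,-0.03,0,0,0,10]'

```text
t: 17.38
tcp_pos: [0.6181, -0.0051, 0.3276]
tool_rot: [[0.127, 0.992, -0.008], [0.992, -0.127, 0.001], [-0.0, -0.008, -1.0]]
ft_force: [-0.1, 0.3, -1.9]
gripper_width: 0.215
```

Run:
```python
from h import *
plan([.437,-.333,.31],79)
s=manip.read_camera("scene")[:,:,::-1]
A=crop(s,270,50,340,150,6).astype(float)
cv2.imwrite("pics/g8.png",(A*1.5).clip(0,255).astype(np.uint8))
```

```text
t 17.38 tcp [ 0.6181 -0.0051  0.3276] F [-0.1  0.3 -1.9] w 0.215 j [-0.12  0.38  0.68  1.88 -0.    1.58] head 82.71
tool shift [-0.3482 -0.1379  0.0187]
turn deg [-0.45  0.02  3.71]
remaining-frame shift [-0.3564 -0.1152  0.0176]
```

View pics/g8.png

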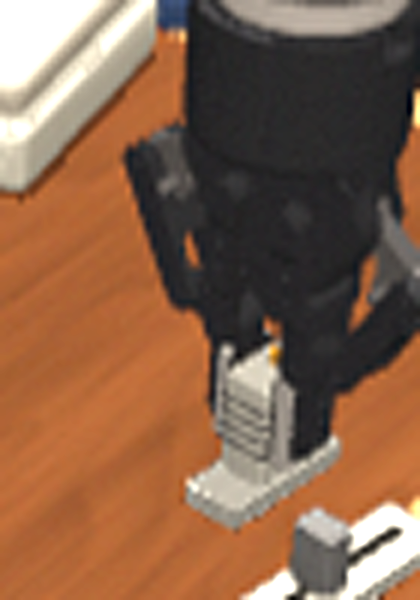

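Emit:
jog_arm --deltas '[-0.058,-0.023,0,0,0,0,10,-0.058,-0.023,0,0,0,0,10,-0.058,-0.023,0,0,0,0,10,-0.058,-0.023,0,0,0,0,10,-0.058,-0.023,0,0,0,0,10]'

```text
t: 18.05
tcp_pos: [0.466, -0.2796, 0.3265]
tool_rot: [[0.127, 0.992, -0.008], [0.992, -0.127, 0.002], [0.001, -0.008, -1.0]]
ft_force: [1.5, -0.4, -1.9]
gripper_width: 0.222
```

Emit:
jog_arm --deltas '[-0.058,-0.023,0,0,0,0,10,0,0,0.04,0,0,3.7,10,0,0,0.06,0,0,0,10,0,0,0.06,0,0,0,10,0,0,0,0,0,0,10]'

```text
t: 18.68
tcp_pos: [0.4288, -0.3257, 0.1555]
tool_rot: [[0.191, 0.981, -0.025], [0.982, -0.19, 0.02], [0.014, -0.028, -0.999]]
ft_force: [-0.5, 1.3, -3.0]
gripper_width: 0.222
```

Run:
```python
from h import *
plan([.4369,-.3329,.0473],79)
```

```text
t 18.68 tcp [ 0.4288 -0.3257  0.1555] F [-0.5  1.3 -3. ] w 0.222 j [-0.77  0.11  0.02  1.51 -0.    0.99] head 79.0
tool shift [-0.0071  0.0123  0.1078]
turn deg [-1.62 -0.83  0.01]
remaining-frame shift [-0.0055  0.0093  0.1082]
```

Emit:
jog_arm --deltas '[0,0,0,0,0,0,10,0,0,0,0,0,0,10,0,0,0,0,0,0,10,0,0,0,0,0,0,10,0,0,0,0,0,0,10]'

```text
t: 19.3
tcp_pos: [0.4366, -0.3331, 0.1699]
tool_rot: [[0.19, 0.982, -0.004], [0.982, -0.19, -0.001], [-0.001, -0.004, -1.0]]
ft_force: [0.2, 0.2, -2.5]
gripper_width: 0.223
```

Run:
```python
from h import *
plan([.4369,-.3329,.0473],79)
```

```text
t 19.3 tcp [ 0.4366 -0.3331  0.1699] F [ 0.2  0.2 -2.5] w 0.223 j [-0.77  0.11  0.04  1.51 -0.    0.99] head 79.02
tool shift [0.0004 0.0008 0.1226]
turn deg [-0.23  0.08  0.02]
remaining-frame shift [0.0003 0.0003 0.1226]
```

Emit:
jog_arm --deltas '[0,0,0.04,-0.2,0,0,10,0,0,0.04,0,0,0,10,0,0,0.022,0,0,0,10,0,0,0,0,0,0,10,0,0,0,0,0,0,10]'

```text
t: 19.92
tcp_pos: [0.4364, -0.3332, 0.0682]
tool_rot: [[0.19, 0.982, -0.001], [0.982, -0.19, -0.001], [-0.002, -0.0, -1.0]]
ft_force: [-0.2, 0.2, -0.5]
gripper_width: 0.223
```

Run:
```python
from h import *
plan([.4369,-.3329,.0473],79)
s=manip.read_camera("scene")[:,:,::-1]
cv2.imwrite("pics/g9.png",crop(s,120,190,210,290,6))
```

```text
t 19.93 tcp [ 0.4364 -0.3332  0.0682] F [-0.2  0.2 -0.5] w 0.223 j [-0.77  0.14 -0.13  1.3  -0.    0.99] head 79.02
tool shift [0.0005 0.0005 0.0209]
turn deg [-0.03  0.09  0.02]
remaining-frame shift [0.0004 0.0005 0.0209]
```

View pics/g9.png

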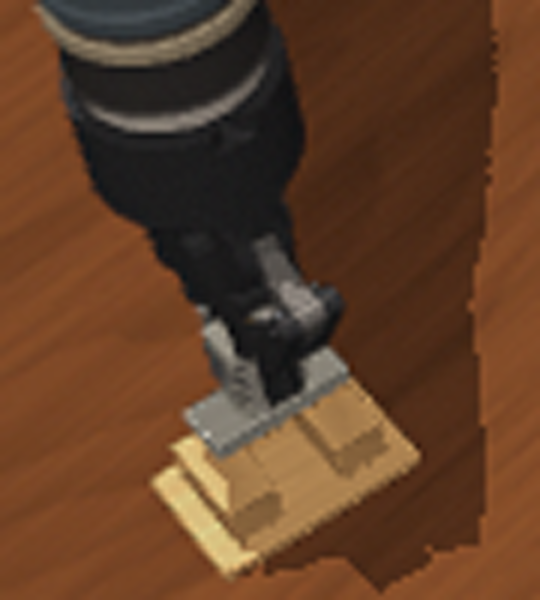

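The gauge sits level about 20 mm above the rest blocks and lines up with them. I'll lower it slowly.

Emit:
jog_arm --deltas '[0,0,0.006,0,0,0,10,0,0,0.006,0,0,0,10,0,0,0.004,0,0,0,10,0,0,0,0,0,0,10,0,0,0,0,0,0,10]'

```text
t: 20.6
tcp_pos: [0.4357, -0.3327, 0.0509]
tool_rot: [[0.191, 0.982, -0.002], [0.982, -0.191, -0.0], [-0.001, -0.002, -1.0]]
ft_force: [0.4, -0.4, -1.7]
gripper_width: 0.221
```

Emit:
jog_arm --deltas '[0,0,0.002,0,0,0,10,0,0,0.001,0,0,0,10,0,0,0,0,0,0,10,0,0,0,0,0,0,10,0,0,0,0,0,0,10]'

```text
t: 21.22
tcp_pos: [0.4358, -0.3327, 0.048]
tool_rot: [[0.191, 0.982, -0.002], [0.982, -0.191, -0.0], [-0.001, -0.002, -1.0]]
ft_force: [0.9, -0.5, -1.6]
gripper_width: 0.219
```

Emit:
jog_arm --deltas '[0,0,0.0015,0,0,0,10,0,0,0,0,0,0,10,0,0,0,0,0,0,10,0,0,0,0,0,0,10,0,0,0,0,0,0,10]'

```text
t: 21.85
tcp_pos: [0.436, -0.3329, 0.0474]
tool_rot: [[0.19, 0.982, -0.001], [0.982, -0.19, -0.001], [-0.001, -0.001, -1.0]]
ft_force: [-1.5, 1.6, 5.8]
gripper_width: 0.221
```

Emit:
jog_arm --deltas '[0,0,-0.001,0,0,0,30,0,0,0,0,0,0,40,0,0,0,0,0,0,50,0,0,0,0,0,0,60,0,0,0,0,0,0,60]'

```text
t: 22.48
tcp_pos: [0.4357, -0.3327, 0.0473]
tool_rot: [[0.191, 0.982, -0.002], [0.982, -0.191, -0.0], [-0.001, -0.002, -1.0]]
ft_force: [-0.5, -0.2, 0.0]
gripper_width: 0.601
```

Emit:
jog_arm --deltas '[0,0,-0.02,0,0,0,60,0,0,-0.04,0,0,0,60,0,0,-0.06,0,0,0,60,0,0,-0.06,0,0,0,60,0,0,-0.06,0,0,0,60]'

```text
t: 23.1
tcp_pos: [0.4361, -0.3325, 0.2894]
tool_rot: [[0.19, 0.982, -0.002], [0.982, -0.191, -0.001], [-0.001, -0.001, -1.0]]
ft_force: [1.2, -1.0, 0.7]
gripper_width: 0.597
```

Run:
```python
from h import *
plan([.485,.2583,.31],81.7)
s=manip.read_camera("scene")[:,:,::-1]
cv2.imwrite("pics/s10.png",s)
cv2.imwrite("pics/g10.png",crop(s,140,230,200,290,10))
```

```text
t 23.1 tcp [ 0.4361 -0.3325  0.2894] F [ 1.2 -1.   0.7] w 0.597 j [-0.77  0.14  0.31  1.75 -0.    0.99] head 79.02
tool shift [ 0.5893 -0.0646 -0.0211]
turn deg [-0.08  0.05 -2.68]
remaining-frame shift [ 0.5917 -0.0369 -0.0206]
```

View pics/g10.png

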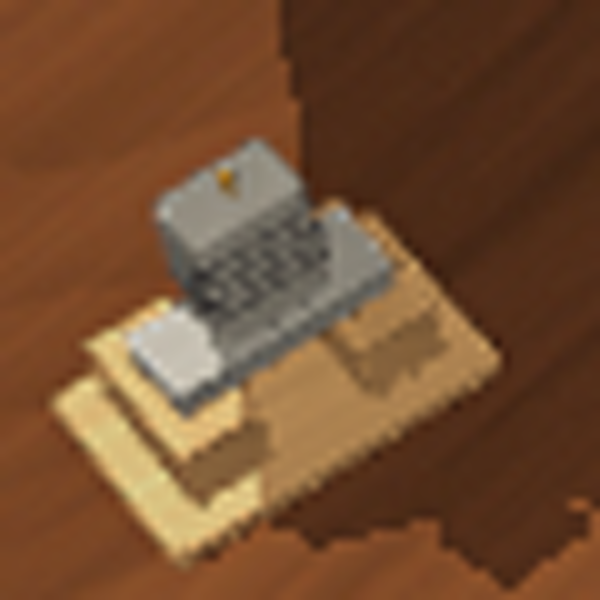

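Run:
```python
from h import *
b=[.437,-.333,.082]
print([((proj("scene",[b[0],b[1],.082+h])-proj("scene",b))[0]*10).round(0) for h in(.002,.006,.008,.010,.014)])
P=np.array([[.472,.1833],[.5015,.3842]]);
print(onz("top",[[(330+.5)/8-.5+120,(143+.5)/8-.5+225]],.054))
```

```text
[array([-2., -5.]), array([ -5., -16.]), array([ -6., -21.]), array([ -8., -27.]), array([-11., -38.])]
[[0.48624839 0.28155835 0.054     ]]
```

Run:
```python
from h import *
a=crop(cv2.imread("pics/scene0.png"),150,236,180,266,16);b=crop(cv2.imread("pics/s10.png"),150,236,180,266,16)
cv2.imwrite("pics/p.png",np.hstack([a[:360,:380],b[:360,:380]]))
for n in("scene0","s10"):
    im=cv2.imread(f"pics/{n}.png").astype(int); r=im[240:256,156:172]; y=r[...,2]-r[...,0]; print(n);print(y)
```

```text
scene0
[[ 82  83  85  86  83  83  83  85  85  84  87  91  89  88  89  85]
 [ 81  81  87  82  81  82  86  86  89  90  89  88  90  90  87  84]
 [ 84  85  80  82  86  91  92  92  90  86  92  91  87  87  85  87]
 [ 86  83  85  92  93  93  92  78  47  42  47  91  87  85  87  86]
 [ 85  88  90  93  91  83  60  35  16  17   9  43  87  88  87  87]
 [ 91  92  90  91  72  30  18  20  21  21  18   8  59  91  87  84]
 [ 92  93  81  59  34  14  21  21  22  22  22  19  32  75  85  88]
 [ 86  68  34  17  19  24  64  20  21  23  22  21  18  32  88  90]
 [ 38  27  19  21  23  48 126  27  20  22  22  23  21  16  49  90]
 [ 18  21  22  22  21  20  19  20  21  23  22  20  14  13  16  93]
 [ 17  21  22  22  22  21  22  22  21  21  17  14  16  14  15  56]
 [ 19  22  24  23  22  22  22  22  19  15  14  14  11  10  12  16]
 [ 13  21  22  22  22  23  22  15  15  16  12  15  15  11  13  17]
 [  8  17  21  22  22  19  15  15  14   9  11  16   9  11  15  15]
 [ 23  13  17  19  16  16  16  12  12  16  10  10  15  10  10  12]
 [ 38   9  13  17  16  15  10  12  16  14  11  12  14  16   9  16]]
s10
[[ 81  81  85  8
[... 356 characters left out ...]
  17  17  33  85  89  51  52]
 [ 90  91  91  87  72  37  16  14  17  19  19  17  32  81  54  55]
 [ 92  93  80  32  13  47 137  33  16  18  19  18  17  29  53  55]
 [ 89  73  38  15  16  21  90  41  17  19  19  19  18  18  32  54]
 [ 35  14  17  18  17  20  37  43  18  19  21  19  17  16  22  55]
 [ 13  17  18  19  19  17  18  17  19  20  20  17  16  15  11  39]
 [ 16  19  19  19  19  20  19  20  19  18  16  15  15  11  17  55]
 [ 11  17  18  18  20  19  20  18  17  16  15  15  12  12  16   6]
 [ 23  14  20  19  19  20  17  16  16  15   8  11  15  11  11  11]
 [ 37   9  16  19  19  16  15  15  14  15  13  14  13  13  13  13]
 [ 55   8  14  17  17  16  16  10  12  15   9  11  15  11  10  12]]
```

View pics/p.png

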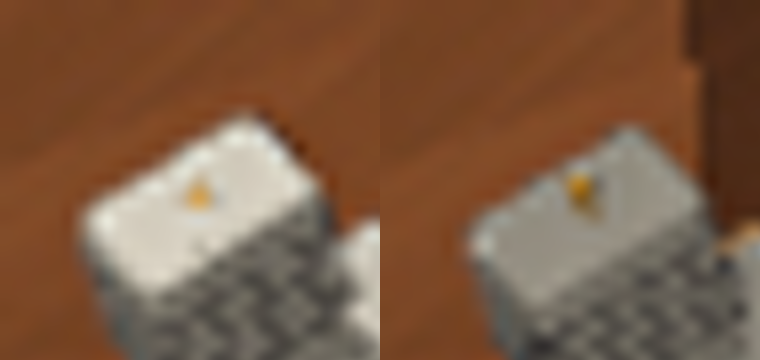

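The pin's rise is about 1.0 px, roughly 4 mm where 8 mm would be 2.1 px. That matches the 4.1 mm push worked out by feel, so the tread is about 11 mm deep and the marker goes to the disc end. Now I'll locate the marker.

Run:
```python
from h import *
im=cv2.imread("pics/s10.png");print(proj("scene",[[.486,.2816,.054]]))
cv2.imwrite("pics/m.png",crop(im,300,120,350,170,12))
```

```text
[[322.83627014 137.18014822]]
```

View pics/m.png

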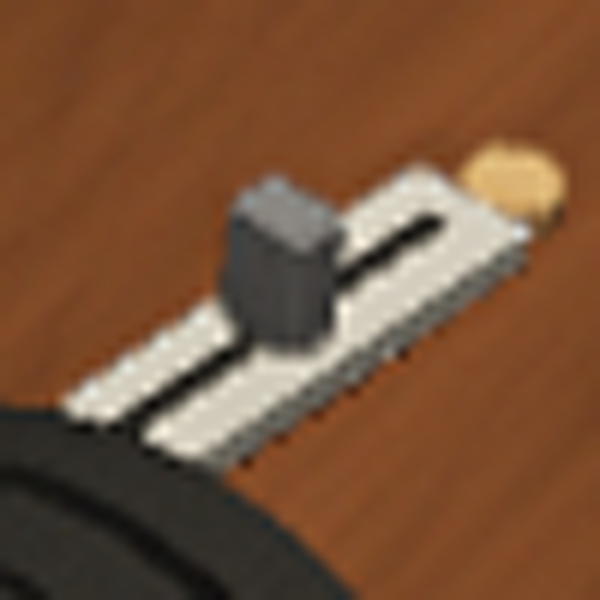

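Run:
```python
from h import *
f=lambda x,y:[(x+.5)/12-.5+300,(y+.5)/12-.5+120]
W=onz("scene",[f(235,212),f(275,176),f(345,225),f(302,255)],.054);e=np.roll(W,-1,0)-W
print(W.mean(0).round(4),np.linalg.norm(e,axis=1).round(4),np.degrees(np.arctan2(e[:,1],e[:,0])).round(1))
plan([.487,.283,.30],81.7)
```

```text
[0.4891 0.2813 0.054 ] [0.0192 0.0263 0.0175 0.0238] [ 90.3 -13.7 -96.8 169.4]
t 23.15 tcp [ 0.4381 -0.3345  0.2992] F [ 1.8 -1.2  5.9] w 0.599 j [-0.77  0.13  0.32  1.75 -0.    0.99] head 79.01
tool shift [ 0.6155 -0.0696 -0.0074]
turn deg [ 0.63  0.55 -2.69]
remaining-frame shift [ 0.6181 -0.0407 -0.0008]
```

Emit:
jog_arm --deltas '[0.061,-0.007,0,0,0,0,60,0.061,-0.007,0,0,0,0,60,0.061,-0.007,0,0,0,0,60,0.061,-0.007,0,0,0,0,60,0.061,-0.007,0,0,0,0,60]' --squeeze 30

```text
t: 23.78
tcp_pos: [0.4599, -0.0247, 0.2872]
tool_rot: [[0.191, 0.982, -0.001], [0.982, -0.191, -0.0], [-0.0, -0.001, -1.0]]
ft_force: [2.2, 0.4, 0.5]
gripper_width: 0.598
```

Emit:
jog_arm --deltas '[0.061,-0.007,0,0,0,0,60,0.061,-0.007,0,0,0,0,60,0.061,-0.007,0,0,0,0,60,0.061,-0.007,0,0,0,0,60,0.061,-0.007,0,0,0,0,60]'

```text
t: 24.4
tcp_pos: [0.4837, 0.2816, 0.2871]
tool_rot: [[0.19, 0.982, -0.001], [0.982, -0.19, -0.0], [-0.0, -0.001, -1.0]]
ft_force: [0.0, 0.0, -0.5]
gripper_width: 0.599
```

Emit:
jog_arm --deltas '[0,0,0.06,0,0,-2.7,65,0,0,0.06,0,0,0,65,0,0,0.06,0,0,0,65,0,0,0,0,0,0,65,0,0,0,0,0,0,65]'

```text
t: 25.02
tcp_pos: [0.4849, 0.2801, 0.1099]
tool_rot: [[0.144, 0.99, 0.001], [0.99, -0.144, 0.001], [0.002, 0.001, -1.0]]
ft_force: [0.5, -0.3, 0.3]
gripper_width: 0.651
```

Run:
```python
from h import *
plan([.4875,.2815,.033],81.7)
s=manip.read_camera("scene")[:,:,::-1];t=manip.read_camera("top")[:,:,::-1]
cv2.imwrite("pics/m2.png",np.hstack([crop(s,290,70,360,170,5),crop(t,120,200,210,300,5)]))
```

```text
t 25.02 tcp [0.4849 0.2801 0.1099] F [ 0.5 -0.3  0.3] w 0.651 j [ 0.4   0.14 -0.04  1.39  0.    2.12] head 81.71
tool shift [0.0016 0.0023 0.0769]
turn deg [ 0.07 -0.09  0.01]
remaining-frame shift [0.0018 0.0024 0.0769]
```

View pics/m2.png

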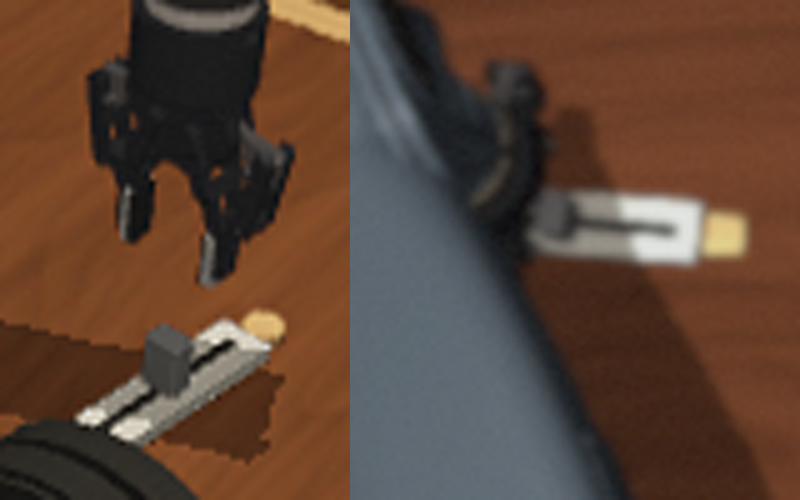

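Emit:
jog_arm --deltas '[0.001,0.002,0.03,0,0,0,65,0,0,0.03,0,0,0,65,0,0,0.015,0,0,0,65,0,0,0,0,0,0,65,0,0,0,0,0,0,65]'

```text
t: 25.75
tcp_pos: [0.487, 0.2809, 0.0345]
tool_rot: [[0.144, 0.99, 0.002], [0.99, -0.144, 0.001], [0.002, 0.001, -1.0]]
ft_force: [-0.6, -0.0, -0.3]
gripper_width: 0.649
```

Emit:
jog_arm --deltas '[0,0,0,0,0,0,45,0,0,0,0,0,0,25,0,0,0,0,0,0,20,0,0,0,0,0,0,20,0,0,0,0,0,0,20]' --squeeze 25

```text
t: 26.38
tcp_pos: [0.4856, 0.2807, 0.0336]
tool_rot: [[0.144, 0.99, -0.001], [0.99, -0.144, 0.001], [0.001, -0.001, -1.0]]
ft_force: [-2.7, 1.2, 5.5]
gripper_width: 0.323
```

Run:
```python
from h import *
plan([.4865+.06*.145,.2835+.06*.99,.033],81.7)
s=manip.read_camera("scene")[:,:,::-1]
cv2.imwrite("pics/m3.png",crop(s,290,100,360,170,6))
```

```text
t 26.38 tcp [0.4856 0.2807 0.0336] F [-2.7  1.2  5.5] w 0.323 j [ 0.4   0.19 -0.14  1.24  0.    2.12] head 81.74
tool shift [0.0629 0.0006 0.0007]
turn deg [-0.06 -0.04  0.04]
remaining-frame shift [0.0629 0.0005 0.0006]
```

View pics/m3.png

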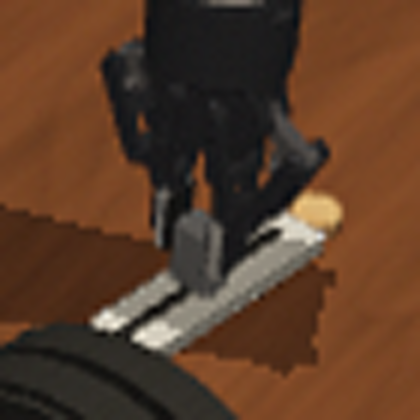

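Emit:
jog_arm --deltas '[0.012,0,0,0,0,0,20,0.012,0,0,0,0,0,20,0.012,0,0,0,0,0,20,0.012,0,0,0,0,0,20,0.008,0,0,0,0,0,20]'

```text
t: 27.05
tcp_pos: [0.4936, 0.3361, 0.0336]
tool_rot: [[0.144, 0.99, -0.001], [0.99, -0.144, -0.0], [-0.0, -0.001, -1.0]]
ft_force: [-3.1, -1.0, 6.8]
gripper_width: 0.32
```

Emit:
jog_arm --deltas '[0.002,0,0,0,0,0,20,0.002,0,0,0,0,0,20,0.002,0,0,0,0,0,20,0,0,0,0,0,0,20,0,0,0,0,0,0,20]'

```text
t: 27.68
tcp_pos: [0.4938, 0.3381, 0.0336]
tool_rot: [[0.145, 0.989, -0.002], [0.989, -0.145, -0.007], [-0.008, -0.001, -1.0]]
ft_force: [-3.7, -9.5, 10.6]
gripper_width: 0.321
```

Emit:
jog_arm --deltas '[0.002,0,0,0,0,0,20,0.002,0,0,0,0,0,20,0,0,0,0,0,0,20,0,0,0,0,0,0,20,0,0,0,0,0,0,20]'

```text
t: 28.3
tcp_pos: [0.4938, 0.3384, 0.0336]
tool_rot: [[0.147, 0.989, -0.004], [0.989, -0.147, -0.015], [-0.015, -0.002, -1.0]]
ft_force: [-6.0, -16.3, 14.6]
gripper_width: 0.317
```

The marker has hit its stop, with Fy at −16 N. I'll release it and retreat.

Emit:
jog_arm --deltas '[0,0,0,0,0,0,45,0,0,0,0,0,0,65,0,0,0,0,0,0,65,0,0,-0.02,0,0,0,65,0,0,-0.04,0,0,0,65]'

```text
t: 28.92
tcp_pos: [0.4929, 0.3448, 0.0898]
tool_rot: [[0.144, 0.99, -0.007], [0.99, -0.144, -0.003], [-0.004, -0.007, -1.0]]
ft_force: [1.1, -0.0, -0.3]
gripper_width: 0.655
```

Emit:
jog_arm --deltas '[0,0,-0.06,0,0,0,65,0,0,-0.06,0,0,0,65,-0.06,0,-0.06,0,0,0,65,-0.06,0.06,0,0,0,0,65,-0.06,-0.06,0,0,0,0,65]'

```text
t: 29.55
tcp_pos: [0.4804, 0.2125, 0.2504]
tool_rot: [[0.147, 0.989, -0.008], [0.989, -0.147, -0.003], [-0.005, -0.008, -1.0]]
ft_force: [-0.7, -0.7, 1.5]
gripper_width: 0.656
```

Emit:
jog_arm --deltas '[-0.06,-0.03,0,0,0,0,65,-0.06,-0.03,0,0,0,0,65,0,-0.03,0,0,0,0,65,0,0,0,0,0,0,65,0,0,0,0,0,0,65]'

```text
t: 30.18
tcp_pos: [0.3757, 0.1164, 0.2568]
tool_rot: [[0.143, 0.99, -0.001], [0.99, -0.143, -0.0], [-0.0, -0.001, -1.0]]
ft_force: [1.0, -0.1, -0.7]
gripper_width: 0.654
```

Run:
```python
from h import *
plan([.4865+.06*.145,.2835+.06*.99,.033],81.7)
s=manip.read_camera("scene")[:,:,::-1];t=manip.read_camera("top")[:,:,::-1]
cv2.imwrite("pics/s12.png",s);cv2.imwrite("pics/t12.png",t)
A=crop(s,300,110,350,160,8);B=crop(s,140,230,190,280,8);cv2.imwrite("pics/m4.png",np.hstack([A,B]))
```

```text
t 30.18 tcp [0.3757 0.1164 0.2568] F [ 1.  -0.1 -0.7] w 0.654 j [ 0.13 -0.28 -0.15  1.7   0.    1.84] head 81.76
tool shift [0.2413 0.0859 0.2237]
turn deg [-0.04  0.01  0.06]
remaining-frame shift [0.2414 0.0855 0.2238]
```

View pics/m4.png

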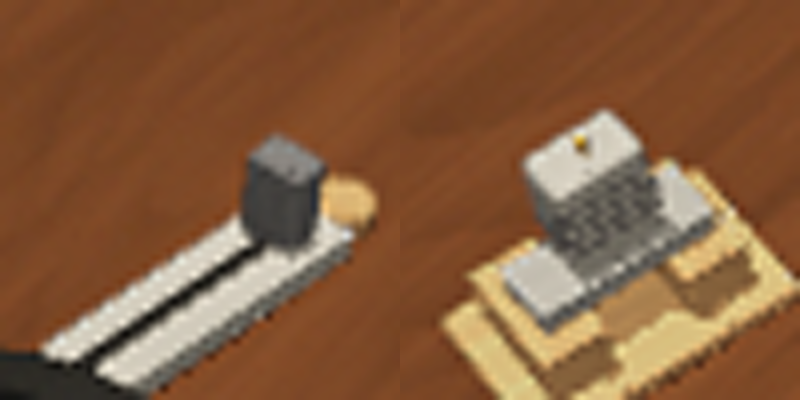

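View pics/t12.png

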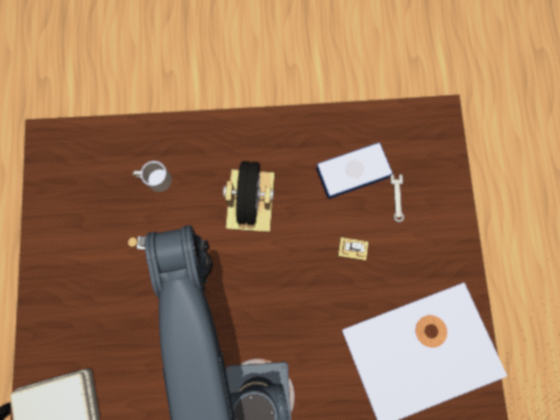

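Run:
```python
from h import *
f=lambda x,y:[(x+.5)/8-.5+300,(y+.5)/8-.5+110]
W=onz("scene",[f(245,155),f(277,133),f(325,162),f(290,185)],.054).mean(0)
e=np.array([.145,.99]);print(W,(W[:2]-[.4891,.2813])@e,(W[:2]-[.4865,.2835])@e)
```

```text
[0.49500094 0.33931683 0.054     ] 0.05829229784133504 0.05649129784133506
```

The stop reading isn't certain: camera and TCP put the marker about 56 mm from the track centre, where 60 is expected. There's time to spare, so I'll check by pushing it from behind with closed fingers.

Run:
```python
from h import *
plan([.4880,.2935,.11],81.7)
```

```text
t 30.27 tcp [0.3758 0.1164 0.2565] F [ 0.1 -0.7  0.5] w 0.65 j [ 0.13 -0.28 -0.15  1.7   0.    1.84] head 81.76
tool shift [0.1914 0.086  0.1462]
turn deg [-0.11  0.03  0.06]
remaining-frame shift [0.1914 0.0855 0.1465]
```

Emit:
jog_arm --deltas '[0.048,0.022,0,0,0,0,0,0.048,0.022,0,0,0,0,0,0.048,0.021,0,0,0,0,0,0.047,0.021,0,0,0,0,0,0,0,0.04,0,0,0,0]'

```text
t: 30.9
tcp_pos: [0.4922, 0.2974, 0.2168]
tool_rot: [[0.14, 0.99, 0.004], [0.99, -0.14, 0.003], [0.003, 0.003, -1.0]]
ft_force: [0.4, -0.1, 0.6]
gripper_width: 0.002
```

Emit:
jog_arm --deltas '[0,0,0.05,0,0,0,0,0,0,0.056,0,0,0,0,0,0,0,0,0,0,0,0,0,0,0,0,0,0,0,0,0,0,0,0,0]'

```text
t: 31.52
tcp_pos: [0.4906, 0.2942, 0.1151]
tool_rot: [[0.144, 0.99, 0.006], [0.99, -0.144, 0.003], [0.004, 0.005, -1.0]]
ft_force: [0.9, 0.5, 1.4]
gripper_width: 0.002
```

Run:
```python
from h import *
plan([.4880,.2935,.036],81.7)
s=manip.read_camera("scene")[:,:,::-1]
cv2.imwrite("pics/m5.png",crop(s,290,80,360,170,6))
```

```text
t 31.52 tcp [0.4906 0.2942 0.1151] F [0.9 0.5 1.4] w 0.002 j [ 0.42  0.17 -0.    1.39  0.    2.14] head 81.72
tool shift [-0.0013 -0.0029  0.0791]
turn deg [ 0.29 -0.23  0.02]
remaining-frame shift [-0.001  -0.0025  0.0791]
```

View pics/m5.png

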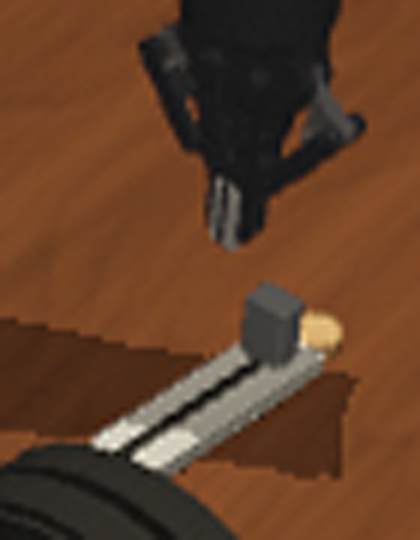

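Emit:
jog_arm --deltas '[0,-0.003,0.04,0,0,0,0,0,0,0.038,0,0,0,0,0,0,0,0,0,0,0,0.01,0,0,0,0,0,0,0.008,0,0,0,0,0,0]'

```text
t: 32.2
tcp_pos: [0.4893, 0.3128, 0.0357]
tool_rot: [[0.144, 0.99, 0.003], [0.99, -0.144, 0.003], [0.003, 0.003, -1.0]]
ft_force: [-0.4, -0.6, 0.2]
gripper_width: -0.001
```

Emit:
jog_arm --deltas '[0.003,0,0,0,0,0,0,0.002,0,0,0,0,0,0,0.002,0,0,0,0,0,0,0,0,0,0,0,0,0,0,0,0,0,0,0,0]'

```text
t: 32.83
tcp_pos: [0.4877, 0.3176, 0.0322]
tool_rot: [[0.144, 0.99, -0.002], [0.99, -0.144, -0.0], [-0.001, -0.002, -1.0]]
ft_force: [-0.8, -0.9, 0.2]
gripper_width: 0.003
```

Emit:
jog_arm --deltas '[0.002,0,0,0,0,0,0,0.002,0,0,0,0,0,0,0,0,0,0,0,0,0,0,0,0,0,0,0,0,0,0,0,0,0,0,0]'

```text
t: 33.45
tcp_pos: [0.4884, 0.3214, 0.0324]
tool_rot: [[0.144, 0.99, -0.002], [0.99, -0.144, -0.001], [-0.001, -0.002, -1.0]]
ft_force: [-0.1, -2.5, 1.0]
gripper_width: 0.001
```

Emit:
jog_arm --deltas '[0.002,0,0,0,0,0,0,0,0,0,0,0,0,0,0,0,0,0,0,0,0,0,0,0,0,0,0,0,0,0,0,0,0,0,0]'

```text
t: 34.08
tcp_pos: [0.4884, 0.3215, 0.0324]
tool_rot: [[0.145, 0.989, -0.003], [0.989, -0.145, -0.005], [-0.005, -0.002, -1.0]]
ft_force: [-1.0, -6.5, 3.1]
gripper_width: -0.004
```

Emit:
jog_arm --deltas '[0.002,0,0,0,0,0,0,0.001,0,0,0,0,0,0,0,0,0,0,0,0,0,0,0,0,0,0,0,0,0,0,0,0,0,0,0]'

```text
t: 34.7
tcp_pos: [0.4884, 0.3216, 0.0325]
tool_rot: [[0.146, 0.989, -0.004], [0.989, -0.146, -0.011], [-0.011, -0.002, -1.0]]
ft_force: [-3.8, -13.2, 5.4]
gripper_width: 0.001
```

Emit:
jog_arm --deltas '[0.002,0,0,0,0,0,0,0.001,0,0,0,0,0,0,0,0,0,0,0,0,0,0,0,0,0,0,0,0,0,0,0,0,0,0,0]'

```text
t: 35.33
tcp_pos: [0.4884, 0.3218, 0.0326]
tool_rot: [[0.148, 0.989, -0.005], [0.989, -0.148, -0.017], [-0.017, -0.002, -1.0]]
ft_force: [-4.3, -19.9, 10.5]
gripper_width: 0.004
```

The stop is solid: 20 N of push moved the marker no further, and its implied centre is y ≈ 0.343, as expected for the end of travel. I'll back off and hand in.

Emit:
jog_arm --deltas '[-0.012,0,0,0,0,0,0,-0.015,0,0,0,0,0,0,-0.005,0,-0.02,0,0,0,0,0,0,-0.06,0,0,0,0,0,0,-0.06,0,0,0,0]'

```text
t: 35.95
tcp_pos: [0.4846, 0.2979, 0.173]
tool_rot: [[0.144, 0.99, -0.003], [0.99, -0.144, 0.0], [0.0, -0.003, -1.0]]
ft_force: [0.9, 0.8, 0.5]
gripper_width: 0.0
```

Emit:
jog_arm --deltas '[0,0,-0.06,0,0,0,0,-0.05,-0.03,0,0,0,0,0,-0.05,-0.03,0,0,0,0,0,0,0,0,0,0,0,0,0,0,0,0,0,0,0]'

```text
t: 36.58
tcp_pos: [0.412, 0.208, 0.2328]
tool_rot: [[0.144, 0.99, -0.0], [0.99, -0.144, 0.001], [0.001, -0.001, -1.0]]
ft_force: [0.9, 0.1, -0.3]
gripper_width: -0.001
```

Run:
```python
from h import *
plan([.4880,.2935,.036],81.7)
s=manip.read_camera("scene")[:,:,::-1]
A=crop(s,300,110,350,160,8);B=crop(s,140,230,190,280,8);cv2.imwrite("pics/m6.png",np.hstack([A,B]))
```

```text
t 36.58 tcp [0.412  0.208  0.2328] F [ 0.9  0.1 -0.3] w -0.001 j [ 0.32 -0.12 -0.06  1.63  0.    2.04] head 81.7
tool shift [0.0953 0.063  0.1969]
turn deg [-0.03 -0.07  0.  ]
remaining-frame shift [0.0955 0.0629 0.1968]
```

View pics/m6.png

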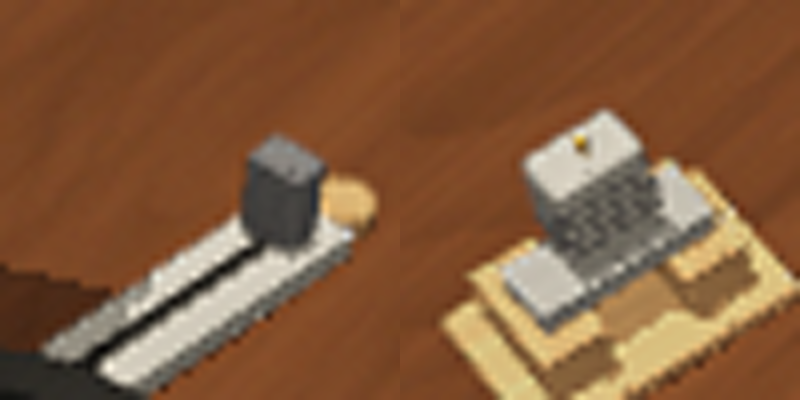

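The marker stands at the disc end, crop (285,158), unchanged by the check push. The gauge stands upright on its rest with the pin showing at crop (580,145), and the arm is clear of everything.

```bash
python3 -c "
from bench import manip
print(manip.close_job())"
```

```text
the job is handed in; nothing more can be done
None
```

I measured the tread, put the gauge back on its rest, slid the marker to the round disc end and handed the job in at about 37 s. No verdict was reported.

- **Press:** The first descent touched a rib lightly, pushing the probe in by at most 3.5 mm. I moved 2 mm sideways into the groove and pressed with about 19 N vertical (17.1 N measured plus the gauge's weight). I held that for over 1.2 s, with about 6 N of sideways force and 0.3° of tilt.
- **Reading:** By feel the probe went in about 4.1 mm, which makes the tread about 11 mm deep. The pin's rise in the picture, about 1 px or 4 mm, agrees; 8 mm would have shown as about 2 px. That picture reading is coarse, but the result is well clear of the 7 mm limit.
- **Gauge on rest:** The last picture shows it upright on both blocks with the pin up. The tool released it within about 1 mm of where it picked it up.
- **Marker:** The camera first put it about 56 mm from the track centre instead of 60, which left doubt. I pushed again from behind with closed fingers: it did not move under 20 N, so it is at the stop. The contact position put its centre where the end should be, and the camera's 3–4 mm difference remains unexplained beyond calibration error.

The mug, tissue box and spanner looked undisturbed in the top view taken before that last marker push.

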